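Test the sensor cartridges, load the carrier and snap its hood on

ROBOT

A 6-joint arm with a two-finger parallel gripper is mounted at the origin on the work surface. World frame = base frame: x ahead of the robot, y to its left, z up, the work surface at z = 0. Lengths are in m, angles in rad, forces in N, time in s.
With the tool pointing down it reaches from about 0.35 to 0.775 m from the base axis. Payload 5.5 kg.
Tool frame: the origin (TCP) lies at the very end of the fingers, on their centre line; the grasp point (between the pads) lies 19 mm behind it (grip_point_offset is the distance from the TCP to the grasp point, in m); z points along the fingers, y is the direction in which the jaws open and shut (so a half turn about z gives the same grasp; the last joint's range is limited). The gripper opens to 85 mm and grips with 20 to 120 N. Pads are 22 mm wide; open, the fingers measure 114 mm over their backs; the gripper's body (76 mm by 85 mm) begins 54 mm behind the grasp point. The pads swing forward as they close: fully open they stand 13 mm farther back than shut.
Start: joints at [1.069, 0.313, 0.046, 1.304, 0, 1.431], TCP at [0.204, 0.538, 0.231] pointing down, gripper open.
Joint ranges: [-2.76, 2.76], [-0.86, 1.69], [-1.03, 1.26], [-2.2, 2.34], [-1.47, 1.5], [-3.14, 3.14]. Speed limits (rad/s): [2.57, 2.57, 3.14, 3.14, 3.14, 3.14].

INTERFACE

Orientations are given as a unit quaternion [w, x, y, z].
In Python, from workcell import * gives the robot as it stands.
- The arm moves only by the shell command python3 -m crank 'ROWS' [OPENING] [FORCE]. ROWS is a JSON object of lists of equal length, an entry for each row: "travel": the shift along the tool's x, y, z in units of 40 mm (1.0 is 40 mm), a list of three; "turn": the turn about the tool's z in rad. In form: {"travel": [[x, y, z], ...], "turn": [turn, ...]}. A call has 1 to 5 rows; each row is the pose to reach, as a shift and turn from the pose commanded when the call began, along the tool's axes at that moment; what a row does not reach only later rows make up. A row lasts 1/12 s, in which the tool goes at most 41.7 mm and 7.16 degrees, less where a joint would pass 70% of its speed; a pose out of reach is approached as far as the arm can. A call with a gripper value outside its range is refused whole. OPENING is the finger opening in mm, from 0 to 85.4, set as the call begins (- or left out, the last holds). The fingers move at their own pace and stop on an object; FORCE is the grip in N (left out, the last holds). Time passes only in rows, so rows that repeat a pose let the fingers close. It gives the time, the measured TCP pose, the force and the opening at its end, in the units of the state.
- get_state(): the state, without advancing time (a new reading comes with each control period).
- read_camera(name): name is "side" or "top"; returns a dict with "image" (384x512x3 uint8, red, green, blue), "K" (3x3 intrinsics, pixels), "R" (3x3) and "t" (3): a world point X has camera coordinates R X + t. Camera axes: x right, y down, z forward; pixel columns grow to the right and rows downward; lengths in m; the calibration is good to about 2 mm. A picture is of the moment at which its call begins. There is no depth.
- hand_in(): hands the job in, once; it reports no verdict.
The state is a dict: "clock": time; "joint_pos": joint angles; "qvel": joint speeds; "tau": joint torques, N m; "tcp_pos": TCP position; "orientation": TCP orientation; "wrist_force": force on the tool from outside, world axes, zero at the start; "ft_torque": the same for the moment, N m; "finger_gap": finger opening in m.
Only numpy, scipy, OpenCV 4.12 (cv2) and the standard library are available. Lean on these libraries where they do the work, as an engineer would, in place of code of your own. Each camera call takes 0.05 s, during which the arm holds its last target. There are 200 camera calls.

TASK

Take the sensor cartridges that are there out of the charging rack one at a time, in the order blue, green, yellow, red; hold each one upright on the tester's sprung pad and keep it pressed fully down for three seconds, then seat it fully home in the carrier slot of its own colour. When all are loaded, put the clear hood over the carrier and push it straight down until both hooks have clicked over its tabs, and leave everything else on the table where it is.

Things in the scene. Friction and masses are not known exactly. Their poses are not given: they have to be found in the camera images.
- cart_blue: Sensor cartridge: upright white plastic cylinder, 30 mm diameter, 62 mm tall, with blue top 18 mm and a thin blue band, foot bevelled 4 mm, about 60 g; may be absent (None). Origin: centre of its underside, z up its axis. At the start it stands in one of the charging rack's holes, 40 mm standing out of the hole.
- cart_green: Sensor cartridge: upright white plastic cylinder, 30 mm diameter, 62 mm tall, with green top 18 mm and a thin green band, foot bevelled 4 mm, about 60 g; may be absent (None). Origin: centre of its underside, z up its axis. At the start it stands in one of the charging rack's holes, 40 mm standing out of the hole.
- cart_yellow: Sensor cartridge: upright white plastic cylinder, 30 mm diameter, 62 mm tall, with yellow top 18 mm and a thin yellow band, foot bevelled 4 mm, about 60 g; may be absent (None). Origin: centre of its underside, z up its axis. At the start it stands in one of the charging rack's holes, 40 mm standing out of the hole.
- cart_red: Sensor cartridge: upright white plastic cylinder, 30 mm diameter, 62 mm tall, with red top 18 mm and a thin red band, foot bevelled 4 mm, about 60 g; may be absent (None). Origin: centre of its underside, z up its axis. At the start it stands in one of the charging rack's holes, 40 mm standing out of the hole.
- rack: Black charging rack, fixed, 56 x 196 x 30 mm; origin centre of its underside. Four holes along its own y axis at y = -72, -24, 24, 72 mm (x = 0), 33 mm wide, 22 mm deep from its top at 30 mm (hole floor at 8 mm). Which cartridge stands in which hole varies.
- tester: Black function tester, fixed, 90 x 96 x 30 mm, round sprung pad on top at its centre. Origin: centre of its underside.
- pad (a joint): Travel of the tester's sprung pad, m: 0 up, 0.008 fully down (hard stop). Spring: about 2.7 N to start, about 10 N fully down; it springs back up when let go.
- pad_top (a point): Centre of the flat top face of the tester's pad (46 mm diameter, black rubber with a yellow disc); 44 mm above the table when up; moves with the pad.
- carrier: White carrier, fixed; origin centre of its underside, z up. Four slots in a row along its y in a block 190 mm long (y), 46 wide (x) at the foot, bevelled to 44 at its top, 34 mm up. The hood's rim comes to rest on a ledge 22 mm up along both long sides. At each end rises an orange springy snap hook, 22 mm wide (x), 80 mm tall, sloped on the inside above a catch whose underside is 56.5 mm up.
- slot_blue (a point): Slot with blue marks on both sides, in the carrier: hole 33 mm wide, 22 mm deep, mouth 34 mm above the table. This point is the centre of the hole's floor (12 mm above the table), where a seated cartridge's origin lies.
- slot_green (a point): Slot with green marks on both sides, in the carrier: hole 33 mm wide, 22 mm deep, mouth 34 mm above the table. This point is the centre of the hole's floor (12 mm above the table), where a seated cartridge's origin lies.
- slot_yellow (a point): Slot with yellow marks on both sides, in the carrier: hole 33 mm wide, 22 mm deep, mouth 34 mm above the table. This point is the centre of the hole's floor (12 mm above the table), where a seated cartridge's origin lies.
- slot_red (a point): Slot with red marks on both sides, in the carrier: hole 33 mm wide, 22 mm deep, mouth 34 mm above the table. This point is the centre of the hole's floor (12 mm above the table), where a seated cartridge's origin lies.
- hook_left (a joint): Angle of the snap hook at the carrier's +y end, rad: 0 upright (sprung home, rests there), grows as the hook is bent outward, away from the block, to about 0.1 while the hood's tab passes the nose.
- hook_right (a joint): Angle of the snap hook at the carrier's -y end, rad: 0 upright (sprung home, rests there), grows as the hook is bent outward, away from the block, to about 0.1 while the hood's tab passes the nose.
- hood: Loose clear, whitish hood, open below, 62 (x) x 204 (y) x 60 mm, 4 mm walls, 150 g; black tab at 24 to 32 mm up each short end, out to y = 110 mm. Stands on its rim; origin centre of the rim plane. Fits over the carrier's block, y along y, either way round, 4 mm play a side in x, 3 in y. Touches the hooks' slopes with its rim about 55 mm up, home at 22 mm; takes about 10 to 15 N in all.
- hood_handle (a point): Grip point on the hood's handle: upright black bar, 14 mm wide (hood x), 70 mm long (hood y), from 60 to 92 mm above the rim; this point lies on the bar's centre, 84 mm above the rim.
- light_meter: Hand-held light meter lying flat, black, 140 x 62 x 24 mm; a bystander, to be left where it is. Origin: centre of its underside.
- sound_calibrator: Steel sound calibrator, standing, 48 mm diameter, 70 mm tall; a bystander, to be left where it is. Origin: centre of its underside.
- spray: Closed bottle with white cap, 48 mm diameter, 130 mm tall; a bystander, to be left where it is. Origin: centre of its underside.
- tape: Roll of orange tape, 64 mm diameter, 18 mm high; a bystander, to be left where it is. Origin: centre of its underside.
- driver: Screwdriver, 160 mm long; a bystander, to be left where it is. Origin: centre of its underside.
- battery: Yellow battery, 48 x 26 x 17 mm; a bystander, to be left where it is. Origin: centre of its underside.
Not all that is in view belongs to the job. Leave any pink or turquoise look-alike of the tester alone.

How it is judged:
By the outcome, as a careful person would: the job done as asked, in the order asked, and still so for the second after the job is handed in, with the robot touching nothing.
Of cart_blue, cart_green, cart_yellow, cart_red only 3 to 4 are there at a start; the rules pass over those that are not, and their reading is None.
At some moment in a run one of hood may be knocked a few centimetres aside while the robot is not near it.
Once in a run the grip may slacken for a moment while it holds something.
It also fails if it takes over 200 s, if anything falls off the work surface, if the arm or the gripper's body presses on something with over 40 N, if the wrist force passes 120 N, or if a joint passes its speed limit or range.

## Working session

There is one attempt and no reset: what is moved stays moved. The work goes in short steps, Python scripts to look and compute and a shell command to move; the robot and the scene stay as the last step left them, time stands still between calls to the robot, and variables do not carry over. Pictures are saved under pics/ and viewed, about 12 in all and at most 16, crops included, and the job is handed in when it is done.

```bash
ls; mkdir -p pics; cat > h.py <<'E'
from workcell import *
import numpy as np, cv2
def cam(n):
    c=read_camera(n); c={k:np.array(v) for k,v in c.items()}; return c
def save(c,name,crop=None,s=1):
    im=c["image"][:,:,::-1]
    if crop: x0,y0,x1,y1=crop; im=im[y0:y1,x0:x1]
    cv2.imwrite("pics/"+name,cv2.resize(im,None,fx=s,fy=s,interpolation=cv2.INTER_CUBIC))
def ray(c,u,v):
    d=c["R"].T@np.linalg.solve(c["K"],[u,v,1]); o=-c["R"].T@c["t"]; return o,d
def onz(c,u,v,z):
    o,d=ray(c,u,v); return o+d*(z-o[2])/d[2]
def px(c,X):
    p=c["K"]@(c["R"]@np.array(X,float)+c["t"]); return p[:2]/p[2]
E
python3 - <<'E'
from h import *
for n in ("top","side"):
    c=cam(n); save(c,n+"0.png",s=1.5)
    print(n,-c["R"].T@c["t"],c["R"][2])
    import pickle; pickle.dump(c,open(n+"0.pkl","wb"))
s=get_state(); print(s)
E
```

```text
pics
top [0.38059209 0.05431751 1.35865575] [ 0.0756542  -0.02679293 -0.99677409]
side [0.38093602 1.09363588 0.86694557] [ 0.06338829 -0.80174652 -0.59429323]
{'clock': 0.1, 'joint_pos': array([1.06938536e+00, 3.13960909e-01, 4.51129639e-02, 1.30357653e+00,
       2.78415409e-05, 1.43124155e+00]), 'qvel': array([-0.00127981,  0.00044972,  0.00280806,  0.00179602, -0.00152516,
        0.00264116]), 'tau': array([ 2.32222723e-03, -4.81723630e+01,  2.99245441e+01,  1.27390723e-02,
       -8.28795464e-05,  5.36001025e-06]), 'tcp_pos': array([0.20332249, 0.53738846, 0.2304861 ]), 'orientation': array([-2.69665576e-04,  1.79942549e-01,  9.83676784e-01, -7.68238859e-04]), 'wrist_force': array([-0.00090918,  0.86667858, -0.8477841 ]), 'ft_torque': array([ 0.02128013, -0.01197522,  0.0477492 ]), 'finger_gap': 0.08562140029094675}
```

View pics/top0.png

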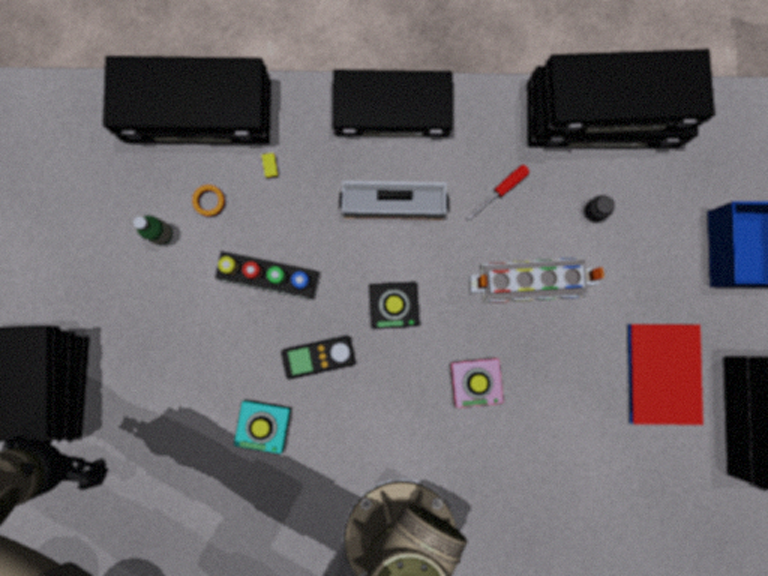

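View pics/side0.png

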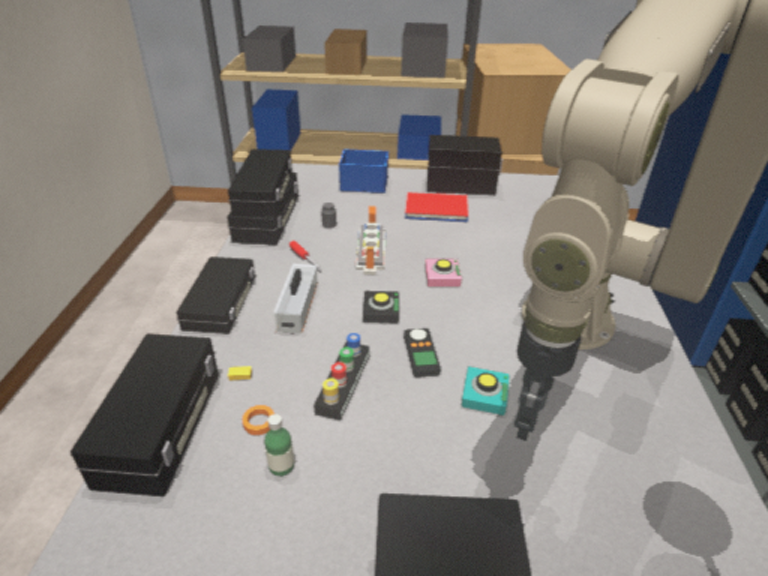

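Top view (768x576 scale): the rack is at (267,275) with all four cartridges in it, from +y: yellow (227,264), red (250,269), green (275,275), blue (299,280). The black tester is at (394,304). The look-alikes are pink (478,383) and turquoise (261,428), and I'll leave both alone. The carrier is at (537,280) with the hooks at its ends, and the hood is at (393,198).

```bash
cat >> h.py <<'E'
def blobs(c,lo,hi,box,amin=12):
    hsv=cv2.cvtColor(c["image"],cv2.COLOR_RGB2HSV); m=cv2.inRange(hsv,np.array(lo),np.array(hi))
    x0,y0,x1,y1=box; k=np.zeros_like(m); k[y0:y1,x0:x1]=m[y0:y1,x0:x1]
    n,l,st,ce=cv2.connectedComponentsWithStats(k)
    return [(ce[i].round(1),int(st[i,4]),st[i,:4]) for i in range(1,n) if st[i,4]>=amin]
E
python3 - <<'E'
from h import *
import pickle
c=pickle.load(open("top0.pkl","rb"))
a=cv2.resize(c["image"][150:215,140:225],None,fx=4.5,fy=4.5,interpolation=cv2.INTER_CUBIC)
b=cv2.resize(c["image"][160:210,305:410],None,fx=4.5,fy=4.5,interpolation=cv2.INTER_CUBIC)
h=cv2.resize(c["image"][110:150,215:310],None,fx=4.5,fy=4.5,interpolation=cv2.INTER_CUBIC)
W=480;H=[np.pad(i[:,:W],((0,4),(0,max(0,W-i.shape[1])),(0,0))) for i in (a[:250],b,h)]
cv2.imwrite("pics/crop1.png",cv2.resize(np.vstack(H)[:,:,::-1],None,fx=.85,fy=.85))
C={"blue":([100,90,60],[130,255,255]),"green":([45,80,50],[85,255,255]),"yellow":([22,110,80],[35,255,255]),"red":([0,120,80],[8,255,255]),"red2":([172,120,80],[180,255,255])}
box=(140,160,220,205)
for k,(lo,hi) in C.items():
    for ce,ar,st in blobs(c,lo,hi,box): print(k,ce,ar,onz(c,*ce,.07).round(4))
for ce,ar,st in blobs(c,[22,110,80],[35,255,255],(240,185,285,220)): print("pad",ce,ar,st,onz(c,*ce,.044).round(4))
print("carrier marks")
for k,(lo,hi) in C.items():
    lo=[lo[0],40,60]
    for ce,ar,st in blobs(c,lo,hi,(320,165,392,205),3): print(k,ce,ar,onz(c,*ce,.034).round(4))
for ce,ar,st in blobs(c,[5,140,90],[20,255,255],(305,165,410,205),5): print("hook",ce,ar,st,onz(c,*ce,.08).round(4))
g=cv2.cvtColor(c["image"],cv2.COLOR_RGB2GRAY); m=np.zeros_like(g); m[122:138,245:280]=(g[122:138,245:280]<70)
r=cv2.minAreaRect(np.argwhere(m)[:,::-1].astype(np.float32)); print("handle",r, onz(c,*r[0],.092).round(4)); 
for p in cv2.boxPoints(r): print(onz(c,*p,.092).round(4))
m=np.zeros_like(g); m[160:205,138:220]=(g[160:205,138:220]<60)
m=cv2.morphologyEx(m,cv2.MORPH_CLOSE,np.ones((9,9)))
r=cv2.minAreaRect(np.argwhere(m)[:,::-1].astype(np.float32)); print("rack",r); 
for p in cv2.boxPoints(r): print(onz(c,*p,.03).round(4))
E
```

```text
blue [199.3 186. ] 111 [0.5049 0.1998 0.07  ]
green [183.1 182.7] 108 [0.5143 0.2465 0.07  ]
yellow [150.8 175.9] 79 [0.5336 0.3394 0.07  ]
red [166.7 179.3] 78 [0.524  0.2937 0.07  ]
pad [262.5 202.5] 113 [257 197  12  12] [0.4593 0.0166 0.044 ]
carrier marks
blue [380.6 177.4] 40 [ 0.5363 -0.3384  0.034 ]
blue [381.9 190.4] 42 [ 0.4972 -0.3416  0.034 ]
blue [381. 198.] 3 [ 0.4743 -0.3384  0.034 ]
green [365.1 178.6] 25 [ 0.5325 -0.2915  0.034 ]
green [365.8 191.6] 27 [ 0.4934 -0.2929  0.034 ]
yellow [349.6 179.4] 35 [ 0.5299 -0.2447  0.034 ]
yellow [350.1 192.5] 32 [ 0.4905 -0.2456  0.034 ]
red [333.8 180.5] 25 [ 0.5264 -0.1971  0.034 ]
red [324.3 189.2] 9 [ 0.5002 -0.1683  0.034 ]
red [334.6 193.5] 25 [ 0.4874 -0.1991  0.034 ]
red2 [329.3 180.5] 6 [ 0.5263 -0.1836  0.034 ]
red2 [335.  179.3] 3 [ 0.53   -0.2007  0.034 ]
red2 [330.7 193.3] 6 [ 0.4879 -0.1874  0.034 ]
red2 [339.3 193.7] 3 [ 0.4868 -0.2132  0.034 ]
hook [398.2 181.9] 42 [395 179   7   7] [ 0.518  -0.3759  0.08  ]
hook [322.  186.9] 32 [320 183   5   8] [ 0.5026 -0.154   0.08  ]
handle ((263.0, 129.5), (5.0, 22.0), 90.0) [0.6666 0.0168 0.092 ]
[0.6736 0.0484 0.092 ]
[ 0.6741 -0.0149  0.092 ]
[ 0.6595 -0.0149  0.092 ]
[0.6591 0.0483 0.092 ]
rack ((177.9898223876953, 183.09996032714844), (66.64667510986328, 18.076385498046875), 11.53462028503418)
[0.5103 0.3692 0.03  ]
[0.5632 0.3596 0.03  ]
[0.5242 0.1655 0.03  ]
[0.4712 0.1757 0.03  ]
```

View pics/crop1.png

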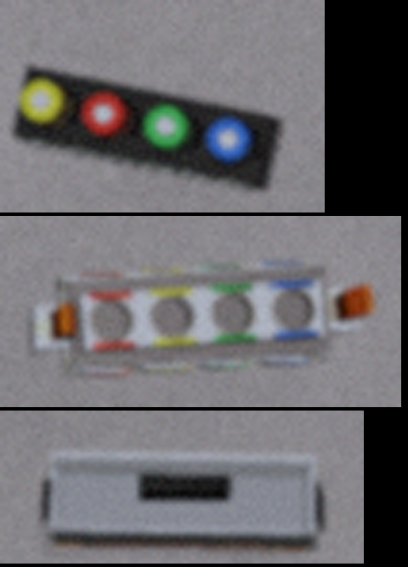

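All four cartridges are there, the black tester is the right one, and the measured sizes agree: hole pitch about 47.5 mm, slot pitch about 47 mm. I'll keep the jaws along world x throughout, so that travel = [dy, dx, -dz]/40 mm. First I turn the tool by 1.209, then move above blue.

```bash
python3 -m crank '{"travel":[[0,0,0],[0,0,0],[0,0,0],[0,0,0],[0,0,0]],"turn":[0.12,0.24,0.36,0.48,0.6]}' 55 60
python3 -m crank '{"travel":[[0,0,0],[0,0,0],[0,0,0],[0,0,0],[0,0,0]],"turn":[0.12,0.24,0.36,0.48,0.609]}'
python3 -m crank '{"travel":[[-0.6,0.5,0],[-1.2,1,0],[-1.8,1.5,0],[-2.4,2,0],[-3,2.5,0]],"turn":[0,0,0,0,0]}'
python3 -m crank '{"travel":[[-0.6,0.5,0.1],[-1.2,1,0.2],[-1.8,1.5,0.3],[-2.4,2,0.4],[-3,2.5,0.5]],"turn":[0,0,0,0,0]}'
python3 -m crank '{"travel":[[-0.6,0.6,0.3],[-1.2,1.2,0.6],[-1.8,1.9,1],[-2.4,2.5,1.7],[-2.4,2.5,1.7]],"turn":[0,0,0,0,0]}'
```

```text
clock: 0.52
tcp_pos: [0.2034, 0.5375, 0.2308]
orientation: [-0.0, 0.465, 0.885, -0.001]
wrist_force: [-0.2, 0.2, -0.2]
finger_gap: 0.0556
clock: 0.93
tcp_pos: [0.2034, 0.5375, 0.2308]
orientation: [0.0, 0.708, 0.706, -0.001]
wrist_force: [0.1, -0.0, 0.5]
finger_gap: 0.0549
clock: 1.35
tcp_pos: [0.3044, 0.4169, 0.2309]
orientation: [-0.0, 0.705, 0.709, -0.0]
wrist_force: [0.7, 0.2, 0.6]
finger_gap: 0.0551
clock: 1.77
tcp_pos: [0.405, 0.2972, 0.2108]
orientation: [-0.0, 0.706, 0.709, -0.0]
wrist_force: [0.1, -0.4, 0.2]
finger_gap: 0.0548
clock: 2.18
tcp_pos: [0.5065, 0.1988, 0.1387]
orientation: [-0.0, 0.708, 0.707, -0.002]
wrist_force: [-0.1, -0.5, -0.5]
finger_gap: 0.055
```

```bash
python3 -m crank '{"travel":[[0,0,0.7],[0,0,1.4],[0,0,2],[0,0,2.4],[0,0,2.57]],"turn":[0,0,0,0,0]}'
python3 -m crank '{"travel":[[0,0,0],[0,0,0],[0,0,0],[0,0,0],[0,0,0]],"turn":[0,0,0,0,0]}' 20 60
python3 - <<'E'
from h import *
c=cam("side"); save(c,"side1.png",(190,200,300,290),5); s=get_state(); print(s["tcp_pos"],s["finger_gap"],s["wrist_force"].round(1))
E
```

```text
clock: 2.6
tcp_pos: [0.5024, 0.2026, 0.0376]
orientation: [-0.001, 0.706, 0.709, -0.002]
wrist_force: [-0.4, 0.2, 0.6]
finger_gap: 0.0551
clock: 3.02
tcp_pos: [0.5057, 0.2033, 0.0417]
orientation: [0.001, 0.706, 0.709, 0.001]
wrist_force: [-0.4, 0.6, 0.4]
finger_gap: 0.0282
[0.50555269 0.20324672 0.04146215] 0.028212351844715357 [ 0.2 -0.2 -0.3]
```

View pics/side1.png

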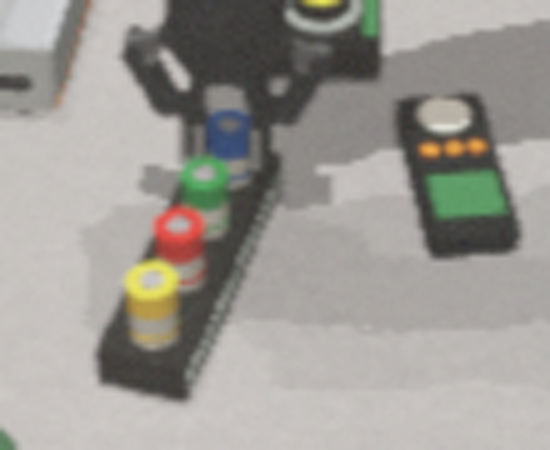

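Blue (crop pixel about (228,135)) sits between the fingers, and the other three are still standing. I'll lift it and carry it over to the tester.

```bash
python3 -m crank '{"travel":[[0,0,-0.2],[0,0,-0.5],[0,0,-1],[0,0,-1.6],[0,0,-2]],"turn":[0,0,0,0,0]}'
python3 -m crank '{"travel":[[-0.5,-0.12,0],[-1.3,-0.32,0],[-2.1,-0.52,0],[-2.9,-0.72,0],[-3.5,-0.87,0]],"turn":[0,0,0,0,0]}'
python3 -m crank '{"travel":[[-0.5,-0.13,0],[-0.9,-0.23,0],[-1.08,-0.27,0],[-1.08,-0.27,0],[-1.08,-0.27,0]],"turn":[0,0,0,0,0]}'
python3 - <<'E'
from h import *
c=cam("side"); save(c,"side2.png",(210,120,310,220),5); s=get_state(); print(s["tcp_pos"],s["finger_gap"],s["wrist_force"].round(1))
for ce,ar,st in blobs(c,[100,90,50],[130,255,255],(210,120,310,220)): print(ce,ar,st)
print(px(c,s["tcp_pos"]+[0,0,.0285]))
E
```

```text
clock: 3.48
tcp_pos: [0.5055, 0.2032, 0.1232]
orientation: [0.001, 0.706, 0.709, 0.001]
wrist_force: [1.0, -0.0, -2.0]
finger_gap: 0.0284
clock: 3.9
tcp_pos: [0.47, 0.0611, 0.1214]
orientation: [0.0, 0.706, 0.708, 0.0]
wrist_force: [0.3, -0.5, -1.2]
finger_gap: 0.0284
clock: 4.32
tcp_pos: [0.4604, 0.0197, 0.121]
orientation: [0.0, 0.706, 0.708, 0.001]
wrist_force: [0.5, 0.5, -1.8]
finger_gap: 0.0284
[0.46042137 0.02013701 0.12089272] 0.02810064973873381 [ 0.2  0.6 -1.2]
[234.8 123. ] 117 [227 120  17   8]
[254.  176.8] 33 [251 174   7   6]
[253.77690278 174.63790636]
```

View pics/side2.png

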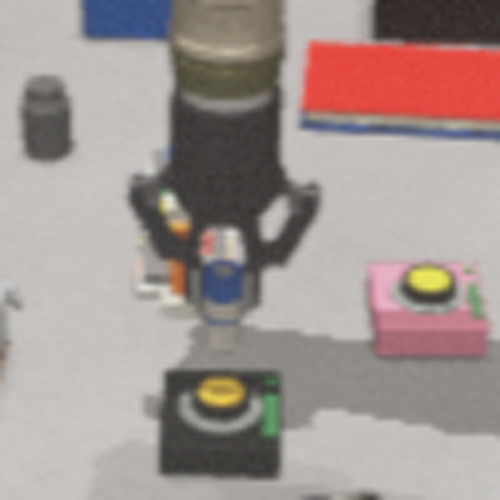

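Blue is held upright above the yellow disc of the black tester (crop (220,390)). I'll lower it and press.

```bash
python3 -m crank '{"travel":[[0,0,0.3],[0,0,0.6],[0,0,0.9],[0,0,1],[0,0,1.05]],"turn":[0,0,0,0,0]}'
python3 -m crank '{"travel":[[0,0,0.08],[0,0,0.16],[0,0,0.2],[0,0,0.22],[0,0,0.24]],"turn":[0,0,0,0,0]}'
python3 -m crank '{"travel":[[0,0,0.02],[0,0,0.02],[0,0,0.02],[0,0,0.02],[0,0,0.02]],"turn":[0,0,0,0,0]}'
```

```text
clock: 4.78
tcp_pos: [0.4595, 0.0206, 0.0778]
orientation: [-0.001, 0.705, 0.709, -0.0]
wrist_force: [-0.0, 0.7, -1.4]
finger_gap: 0.0285
clock: 5.2
tcp_pos: [0.4602, 0.0201, 0.0698]
orientation: [-0.0, 0.706, 0.709, 0.001]
wrist_force: [-3.2, 3.1, 8.1]
finger_gap: 0.0281
clock: 5.62
tcp_pos: [0.4602, 0.0201, 0.0692]
orientation: [-0.0, 0.706, 0.709, 0.001]
wrist_force: [-3.5, 2.2, 7.8]
finger_gap: 0.0285
```

```bash
python3 -m crank '{"travel":[[0,0,0.03],[0,0,0.05],[0,0,0.05],[0,0,0.05],[0,0,0.05]],"turn":[0,0,0,0,0]}'
python3 -m crank '{"travel":[[0,0,0.02],[0,0,0.03],[0,0,0.03],[0,0,0.03],[0,0,0.03]],"turn":[0,0,0,0,0]}'
python3 - <<'E'
from h import *
c=cam("side"); save(c,"side3.png",(230,170,290,225),8); s=get_state(); print(s["tcp_pos"],s["wrist_force"].round(1))
E
```

```text
clock: 6.03
tcp_pos: [0.4604, 0.0201, 0.0689]
orientation: [0.0, 0.706, 0.709, 0.001]
wrist_force: [-8.7, 1.9, 24.0]
finger_gap: 0.0278
clock: 6.45
tcp_pos: [0.4608, 0.0202, 0.0685]
orientation: [0.001, 0.705, 0.709, 0.001]
wrist_force: [-10.3, 3.5, 33.4]
finger_gap: 0.0286
[0.46078359 0.02017406 0.06855243] [-9.6  3.7 30.5]
```

View pics/side3.png

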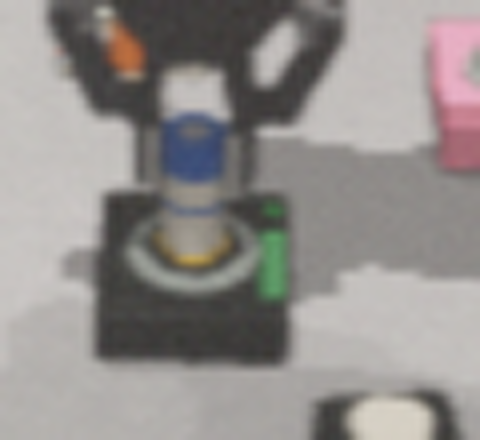

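The pad has bottomed: force jumped to 24–33 N with almost no further travel. I'll ease off slightly and hold for more than 3 s.

```bash
python3 -m crank '{"travel":[[0,0,-0.03],[0,0,-0.03],[0,0,-0.03],[0,0,-0.03],[0,0,-0.03]],"turn":[0,0,0,0,0]}'
for i in 1 2 3 4 5 6 7; do python3 -m crank '{"travel":[[0,0,0],[0,0,0],[0,0,0],[0,0,0],[0,0,0]],"turn":[0,0,0,0,0]}'|egrep "cl|pos|force|gap"; done
```

```text
clock: 6.92
tcp_pos: [0.4606, 0.0202, 0.0687]
orientation: [0.001, 0.705, 0.709, 0.001]
wrist_force: [-7.1, 3.2, 20.5]
finger_gap: 0.0283
clock: 7.33
tcp_pos: [0.4606, 0.0202, 0.0687]
wrist_force: [-7.6, 2.9, 21.9]
finger_gap: 0.0284
clock: 7.75
tcp_pos: [0.4607, 0.0202, 0.0687]
wrist_force: [-6.7, 4.3, 20.8]
finger_gap: 0.0284
clock: 8.17
tcp_pos: [0.4607, 0.0202, 0.0687]
wrist_force: [-6.1, 3.6, 21.4]
finger_gap: 0.0283
clock: 8.58
tcp_pos: [0.4607, 0.0202, 0.0687]
wrist_force: [-6.6, 3.7, 22.0]
finger_gap: 0.0283
clock: 9.0
tcp_pos: [0.4606, 0.0202, 0.0687]
wrist_force: [-6.8, 3.5, 21.3]
finger_gap: 0.0284
clock: 9.42
tcp_pos: [0.4606, 0.0202, 0.0687]
wrist_force: [-6.5, 3.1, 21.8]
finger_gap: 0.0285
clock: 9.83
tcp_pos: [0.4606, 0.0202, 0.0687]
wrist_force: [-6.8, 2.9, 20.6]
finger_gap: 0.0285
```

Held about 3.9 s fully down (5.9–9.8 s). Next I lift it and carry it to the blue slot.

```bash
python3 -m crank '{"travel":[[0,0,-0.2],[0,0,-0.6],[0,0,-1.1],[0,0,-1.5],[0,0,-1.8]],"turn":[0,0,0,0,0]}'
python3 -m crank '{"travel":[[-0.5,0.08,0],[-1.2,0.19,0],[-2,0.32,0],[-2.8,0.44,0],[-3.6,0.57,0]],"turn":[0,0,0,0,0]}'
python3 -m crank '{"travel":[[-0.8,0.13,0],[-1.6,0.25,0],[-2.4,0.38,0],[-3.2,0.5,0],[-4,0.63,0]],"turn":[0,0,0,0,0]}'
python3 -m crank '{"travel":[[-0.6,0.1,0],[-1,0.17,0],[-1.33,0.21,0],[-1.33,0.21,0],[-1.33,0.21,0]],"turn":[0,0,0,0,0]}'
python3 -m crank '{"travel":[[0,0,0.5],[0,0,0.8],[0,0,1.1],[0,0,1.3],[0,0,1.35]],"turn":[0,0,0,0,0]}'
python3 - <<'E'
from h import *
c=cam("side"); save(c,"side4.png",(225,110,285,190),7); s=get_state(); print(s["tcp_pos"],s["wrist_force"].round(1))
c=cam("top"); save(c,"top4.png",(310,150,420,210),5)
E
```

```text
clock: 10.25
tcp_pos: [0.4612, 0.0195, 0.14]
orientation: [0.001, 0.706, 0.709, 0.001]
wrist_force: [0.5, -0.4, -1.0]
finger_gap: 0.0282
clock: 10.67
tcp_pos: [0.484, -0.1258, 0.1386]
orientation: [0.001, 0.705, 0.709, 0.0]
wrist_force: [-0.2, 1.0, -0.6]
finger_gap: 0.0284
clock: 11.08
tcp_pos: [0.5096, -0.2862, 0.1383]
orientation: [0.001, 0.706, 0.708, 0.0]
wrist_force: [0.0, -0.4, -1.5]
finger_gap: 0.0284
clock: 11.5
tcp_pos: [0.5178, -0.3376, 0.1379]
orientation: [-0.0, 0.706, 0.708, 0.0]
wrist_force: [0.1, 0.2, -1.0]
finger_gap: 0.0286
clock: 11.92
tcp_pos: [0.5171, -0.3354, 0.0826]
orientation: [-0.001, 0.705, 0.709, 0.0]
wrist_force: [0.1, 0.2, -1.4]
finger_gap: 0.0284
[ 0.51727508 -0.33578591  0.0830716 ] [ 0.  -0.3 -1.1]
```

View pics/side4.png

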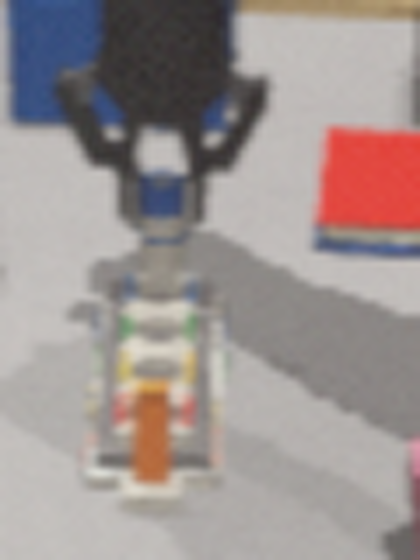

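```bash
python3 -m crank '{"travel":[[-0.02,0,0.1],[-0.03,0,0.25],[-0.03,0,0.4],[-0.03,0,0.5],[-0.03,0,0.55]],"turn":[0,0,0,0,0]}'
python3 -m crank '{"travel":[[0,0,0.1],[0,0,0.2],[0,0,0.3],[0,0,0.35],[0,0,0.35]],"turn":[0,0,0,0,0]}'
```

```text
clock: 12.43
tcp_pos: [0.5174, -0.3382, 0.0611]
orientation: [-0.001, 0.706, 0.708, 0.0]
wrist_force: [0.3, 0.2, -1.9]
finger_gap: 0.0284
clock: 12.85
tcp_pos: [0.5175, -0.3383, 0.0473]
orientation: [-0.001, 0.706, 0.709, -0.0]
wrist_force: [-0.0, -0.1, -0.6]
finger_gap: 0.0281
```

```bash
python3 -m crank '{"travel":[[0,0,0.04],[0,0,0.07],[0,0,0.1],[0,0,0.12],[0,0,0.12]],"turn":[0,0,0,0,0]}'
```

```text
clock: 13.27
tcp_pos: [0.5181, -0.3387, 0.0449]
orientation: [0.001, 0.706, 0.709, 0.0]
wrist_force: [-2.8, 1.9, 9.4]
finger_gap: 0.0285
```

Seated: the underside works out at 12.2 mm with 9 N on contact. I'll release it and go on to green.

```bash
python3 -m crank '{"travel":[[0,0,-0.08],[0,0,-0.08],[0,0,-0.08]],"turn":[0,0,0]}' 55 60
python3 -m crank '{"travel":[[0,0,-0.3],[0,0,-0.9],[0,0,-1.6],[0,0,-2.2],[0,0,-2.42]],"turn":[0,0,0,0,0]}'
python3 -m crank '{"travel":[[0.6,0,0],[1.4,0,0],[2.2,0,0],[3,0,0],[3.8,0,0]],"turn":[0,0,0,0,0]}'
python3 -m crank '{"travel":[[0.8,0,0],[1.6,0,0],[2.4,0,0],[3.2,0,0],[4,0,0]],"turn":[0,0,0,0,0]}'
python3 -m crank '{"travel":[[0.8,0,0],[1.6,0,0],[2.4,0,0],[3.2,0,0],[4,0,0]],"turn":[0,0,0,0,0]}'
python3 -m crank '{"travel":[[0.8,0,0],[1.6,0,0],[2.4,-0.07,0],[2.88,-0.07,0],[2.88,-0.07,0]],"turn":[0,0,0,0,0]}'
python3 -m crank '{"travel":[[0,0,0.4],[0,0,0.8],[0,0,0.8]],"turn":[0,0,0]}'
python3 - <<'E'
from h import *
c=cam("side"); save(c,"side5.png",(220,110,285,190),5); s=get_state(); print(s["tcp_pos"],s["wrist_force"].round(1))
E
```

```text
clock: 13.52
tcp_pos: [0.5182, -0.3389, 0.0468]
orientation: [0.001, 0.706, 0.709, 0.0]
wrist_force: [0.1, -0.2, -0.6]
finger_gap: 0.055
clock: 13.93
tcp_pos: [0.5194, -0.3399, 0.147]
orientation: [0.003, 0.706, 0.708, 0.0]
wrist_force: [1.0, -0.8, 1.3]
finger_gap: 0.0548
clock: 14.35
tcp_pos: [0.5167, -0.1852, 0.1424]
orientation: [-0.0, 0.706, 0.708, -0.0]
wrist_force: [0.3, 0.3, 0.3]
finger_gap: 0.0549
clock: 14.77
tcp_pos: [0.5161, -0.025, 0.1426]
orientation: [-0.0, 0.706, 0.708, -0.0]
wrist_force: [0.5, -0.3, 0.8]
finger_gap: 0.0547
clock: 15.18
tcp_pos: [0.5155, 0.135, 0.1426]
orientation: [-0.0, 0.706, 0.708, -0.0]
wrist_force: [0.2, -0.3, 1.4]
finger_gap: 0.0547
clock: 15.6
tcp_pos: [0.5121, 0.2522, 0.1424]
orientation: [-0.0, 0.704, 0.71, 0.0]
wrist_force: [0.4, -0.5, -0.6]
finger_gap: 0.0548
clock: 15.85
tcp_pos: [0.5105, 0.2475, 0.1078]
orientation: [-0.001, 0.706, 0.708, -0.003]
wrist_force: [-0.8, -0.0, -1.2]
finger_gap: 0.055
[0.51109202 0.24757452 0.10924285] [ 0.2  0.5 -0.3]
```

View pics/side5.png

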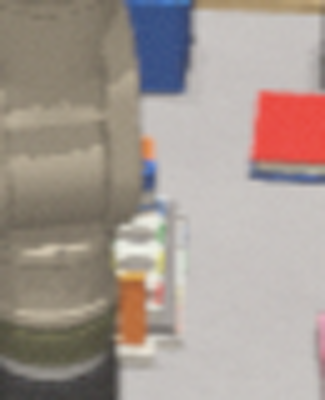

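The arm hides most of the carrier. Blue's top shows at its slot (crop (150,175)). Next I grasp green.

```bash
python3 -m crank '{"travel":[[0,0.05,0.4],[0,0.09,1],[0,0.09,1.5],[0,0.09,1.75],[0,0.09,1.75]],"turn":[0,0,0,0,0]}'
python3 -m crank '{"travel":[[0,0,0],[0,0,0],[0,0,0],[0,0,0],[0,0,0]],"turn":[0,0,0,0,0]}' 20 60
python3 -m crank '{"travel":[[0,0,-0.2],[0,0,-0.5],[0,0,-1],[0,0,-1.6],[0,0,-2]],"turn":[0,0,0,0,0]}'
```

```text
clock: 16.32
tcp_pos: [0.5148, 0.2476, 0.0395]
orientation: [-0.001, 0.706, 0.708, -0.002]
wrist_force: [0.0, -0.3, 0.1]
finger_gap: 0.0551
clock: 16.73
tcp_pos: [0.5175, 0.2489, 0.0429]
orientation: [0.001, 0.706, 0.708, 0.001]
wrist_force: [-0.3, -0.7, 6.3]
finger_gap: 0.0281
clock: 17.15
tcp_pos: [0.5165, 0.2489, 0.1235]
orientation: [0.0, 0.706, 0.709, 0.001]
wrist_force: [0.2, 0.4, -1.1]
finger_gap: 0.0284
```

```bash
python3 -m crank '{"travel":[[-0.5,-0.12,0],[-1.2,-0.29,0],[-1.9,-0.47,0],[-2.6,-0.64,0],[-3.3,-0.81,0]],"turn":[0,0,0,0,0]}'
python3 -m crank '{"travel":[[-0.7,-0.17,0],[-1.4,-0.34,0],[-2.1,-0.51,0],[-2.45,-0.6,0],[-2.45,-0.6,0]],"turn":[0,0,0,0,0]}'
python3 -m crank '{"travel":[[0,0,0.3],[0,0,0.6],[0,0,0.9],[0,0,1],[0,0,1]],"turn":[0,0,0,0,0]}'
python3 - <<'E'
from h import *
c=cam("side"); save(c,"side6.png",(225,160,295,230),5); s=get_state(); print(s["tcp_pos"],s["wrist_force"].round(1))
E
```

```text
clock: 17.57
tcp_pos: [0.4838, 0.1156, 0.1218]
orientation: [-0.0, 0.705, 0.709, 0.0]
wrist_force: [0.2, -0.3, -1.2]
finger_gap: 0.0283
clock: 17.98
tcp_pos: [0.46, 0.0162, 0.1217]
orientation: [0.0, 0.707, 0.707, -0.0]
wrist_force: [-0.2, -0.5, -1.0]
finger_gap: 0.0282
clock: 18.4
tcp_pos: [0.46, 0.0192, 0.0805]
orientation: [-0.001, 0.705, 0.709, -0.001]
wrist_force: [0.4, 0.5, 0.3]
finger_gap: 0.0279
[0.46052301 0.01908708 0.08121659] [-0.4  0.  -0.5]
```

View pics/side6.png

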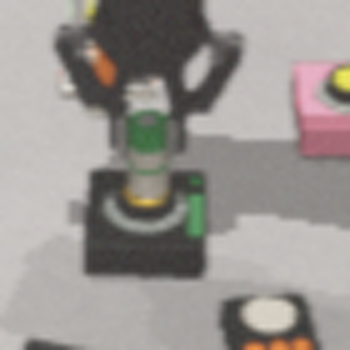

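```bash
python3 -m crank '{"travel":[[0,0,0.08],[0,0,0.15],[0,0,0.2],[0,0,0.25],[0,0,0.27]],"turn":[0,0,0,0,0]}'
python3 -m crank '{"travel":[[0,0,0.02],[0,0,0.04],[0,0,0.04],[0,0,0.04],[0,0,0.04]],"turn":[0,0,0,0,0]}'
```

```text
clock: 18.87
tcp_pos: [0.4618, 0.0186, 0.0714]
orientation: [0.001, 0.706, 0.709, 0.001]
wrist_force: [-1.7, 0.5, 8.0]
finger_gap: 0.0281
clock: 19.28
tcp_pos: [0.4619, 0.0186, 0.0707]
orientation: [0.001, 0.706, 0.709, 0.001]
wrist_force: [-3.1, 0.9, 13.3]
finger_gap: 0.0285
```

```bash
python3 -m crank '{"travel":[[0,0,0.02],[0,0,0.04],[0,0,0.04],[0,0,0.04],[0,0,0.04]],"turn":[0,0,0,0,0]}'
for i in 1 2 3 4 5 6 7 8; do python3 -m crank '{"travel":[[0,0,0],[0,0,0],[0,0,0],[0,0,0],[0,0,0]],"turn":[0,0,0,0,0]}'|egrep "cl|pos|force|gap"; done
```

```text
clock: 19.7
tcp_pos: [0.462, 0.0185, 0.0705]
orientation: [0.001, 0.706, 0.709, 0.001]
wrist_force: [-6.8, 2.2, 26.7]
finger_gap: 0.0286
clock: 20.12
tcp_pos: [0.462, 0.0185, 0.0705]
wrist_force: [-7.6, 1.7, 25.5]
finger_gap: 0.0282
clock: 20.53
tcp_pos: [0.462, 0.0185, 0.0705]
wrist_force: [-7.9, 1.3, 26.0]
finger_gap: 0.0282
clock: 20.95
tcp_pos: [0.4619, 0.0185, 0.0705]
wrist_force: [-7.9, 1.3, 26.7]
finger_gap: 0.0284
clock: 21.37
tcp_pos: [0.462, 0.0185, 0.0705]
wrist_force: [-7.3, 2.1, 26.2]
finger_gap: 0.028
clock: 21.78
tcp_pos: [0.462, 0.0185, 0.0705]
wrist_force: [-7.9, 1.6, 26.9]
finger_gap: 0.0284
clock: 22.2
tcp_pos: [0.4619, 0.0185, 0.0705]
wrist_force: [-7.7, 1.8, 25.8]
finger_gap: 0.0284
clock: 22.62
tcp_pos: [0.462, 0.0185, 0.0705]
wrist_force: [-7.5, 2.0, 25.6]
finger_gap: 0.0285
clock: 23.03
tcp_pos: [0.462, 0.0185, 0.0705]
wrist_force: [-6.4, 1.8, 25.5]
finger_gap: 0.0286
```

Green was held more than 3.4 s at 26 N, bottomed. Next is the green slot.

```bash
python3 -m crank '{"travel":[[0,0,-0.2],[0,0,-0.6],[0,0,-1.1],[0,0,-1.5],[0,0,-1.8]],"turn":[0,0,0,0,0]}'
python3 -m crank '{"travel":[[-0.5,0.08,0],[-1.2,0.2,0],[-2,0.34,0],[-2.8,0.48,0],[-3.5,0.6,0]],"turn":[0,0,0,0,0]}'
python3 -m crank '{"travel":[[-0.8,0.14,0],[-1.6,0.28,0],[-2.4,0.41,0],[-3.1,0.52,0],[-3.8,0.64,0]],"turn":[0,0,0,0,0]}'
python3 -m crank '{"travel":[[-0.3,0.05,0],[-0.42,0.07,0],[-0.42,0.07,0],[-0.42,0.07,0],[-0.42,0.07,0]],"turn":[0,0,0,0,0]}'
python3 -m crank '{"travel":[[0,0,0.5],[0,0,0.8],[0,0,1.1],[0,0,1.25],[0,0,1.25]],"turn":[0,0,0,0,0]}'
python3 -m crank '{"travel":[[0,0,0],[0,0,0]],"turn":[0,0]}'
```

```text
clock: 23.45
tcp_pos: [0.4614, 0.0184, 0.1408]
orientation: [0.001, 0.706, 0.709, 0.001]
wrist_force: [1.0, 0.4, -0.2]
finger_gap: 0.0283
clock: 23.87
tcp_pos: [0.4858, -0.1232, 0.1395]
orientation: [0.0, 0.706, 0.708, 0.0]
wrist_force: [0.3, -0.3, -1.0]
finger_gap: 0.0283
clock: 24.28
tcp_pos: [0.5116, -0.2751, 0.1391]
orientation: [-0.0, 0.706, 0.708, 0.0]
wrist_force: [0.5, 0.4, -0.9]
finger_gap: 0.0283
clock: 24.7
tcp_pos: [0.5141, -0.2885, 0.1392]
orientation: [-0.001, 0.705, 0.709, 0.0]
wrist_force: [0.7, 0.1, 0.3]
finger_gap: 0.028
clock: 25.12
tcp_pos: [0.5135, -0.2882, 0.088]
orientation: [-0.002, 0.705, 0.709, -0.0]
wrist_force: [-0.5, -0.2, 0.6]
finger_gap: 0.0288
clock: 25.28
tcp_pos: [0.515, -0.29, 0.0902]
orientation: [0.001, 0.705, 0.709, 0.0]
wrist_force: [0.4, 0.7, 0.1]
finger_gap: 0.0285
```

```bash
python3 -m crank '{"travel":[[-0.01,-0.02,0.2],[-0.01,-0.02,0.4],[-0.01,-0.02,0.6],[-0.01,-0.02,0.8],[-0.01,-0.02,1]],"turn":[0,0,0,0,0]}'
python3 -m crank '{"travel":[[0,0,0.05],[0,0,0.1],[0,0,0.14],[0,0,0.18],[0,0,0.18]],"turn":[0,0,0,0,0]}'
```

```text
clock: 25.7
tcp_pos: [0.5145, -0.2908, 0.0487]
orientation: [0.001, 0.706, 0.709, 0.001]
wrist_force: [3.4, 0.2, 0.5]
finger_gap: 0.0285
clock: 26.12
tcp_pos: [0.5145, -0.2912, 0.0466]
orientation: [0.002, 0.706, 0.709, 0.0]
wrist_force: [-6.9, 5.4, 32.0]
finger_gap: 0.0281
```

```bash
python3 -m crank '{"travel":[[0,0,-0.1],[0,0,-0.14],[0,0,-0.14],[0,0,-0.14]],"turn":[0,0,0,0]}' 55 60
python3 -m crank '{"travel":[[0,0,-0.3],[0,0,-0.9],[0,0,-1.6],[0,0,-2.2],[0,0,-2.4]],"turn":[0,0,0,0,0]}'
python3 -m crank '{"travel":[[0.6,0,0],[1.4,0,0],[2.2,0,0],[3,0,0],[3.8,0,0]],"turn":[0,0,0,0,0]}'
python3 -m crank '{"travel":[[0.8,0,0],[1.6,0,0],[2.4,0,0],[3.2,0,0],[4,0,0]],"turn":[0,0,0,0,0]}'
python3 -m crank '{"travel":[[0.8,0,0],[1.6,0,0],[2.4,0.1,0],[3.2,0.2,0],[4,0.3,0]],"turn":[0,0,0,0,0]}'
python3 -m crank '{"travel":[[0.8,0.06,0],[1.6,0.13,0],[2.4,0.2,0],[3.2,0.27,0],[4,0.27,0]],"turn":[0,0,0,0,0]}'
python3 -m crank '{"travel":[[0,0,0.3],[0,0,0.6],[0,0,0.6],[0,0,0.6]],"turn":[0,0,0,0]}'
python3 - <<'E'
from h import *
c=cam("top"); s=get_state(); print(s["tcp_pos"],s["wrist_force"].round(1))
a=cv2.resize(c["image"][110:150,215:310],None,fx=4.5,fy=4.5,interpolation=cv2.INTER_CUBIC)
b=cv2.resize(c["image"][160:210,305:410],None,fx=4.5,fy=4.5,interpolation=cv2.INTER_CUBIC)
cv2.imwrite("pics/t7.png",np.vstack([a[:,:427],b[:,:427]])[:,:,::-1])
E
```

```text
clock: 26.45
tcp_pos: [0.5131, -0.2903, 0.0468]
orientation: [-0.001, 0.706, 0.708, -0.0]
wrist_force: [-0.2, -0.1, -0.0]
finger_gap: 0.0549
clock: 26.87
tcp_pos: [0.5149, -0.2916, 0.1465]
orientation: [0.002, 0.706, 0.708, 0.0]
wrist_force: [-0.0, -0.9, 0.4]
finger_gap: 0.055
clock: 27.28
tcp_pos: [0.5121, -0.1371, 0.1421]
orientation: [-0.001, 0.706, 0.708, -0.0]
wrist_force: [1.4, -0.0, 0.0]
finger_gap: 0.0548
clock: 27.7
tcp_pos: [0.5115, 0.0229, 0.1423]
orientation: [-0.001, 0.706, 0.708, -0.001]
wrist_force: [0.8, -0.2, 0.7]
finger_gap: 0.055
clock: 28.12
tcp_pos: [0.523, 0.1829, 0.1422]
orientation: [-0.001, 0.706, 0.709, -0.001]
wrist_force: [-0.1, 0.1, -0.6]
finger_gap: 0.0551
clock: 28.53
tcp_pos: [0.5336, 0.3428, 0.1419]
orientation: [-0.0, 0.706, 0.708, -0.001]
wrist_force: [0.4, -0.4, 0.4]
finger_gap: 0.0552
clock: 28.87
tcp_pos: [0.5327, 0.341, 0.1176]
orientation: [-0.001, 0.706, 0.709, -0.002]
wrist_force: [-1.1, 1.0, -0.3]
finger_gap: 0.0551
[0.53340022 0.3410664  0.11869861] [0.3 0.5 0.4]
```

View pics/t7.png

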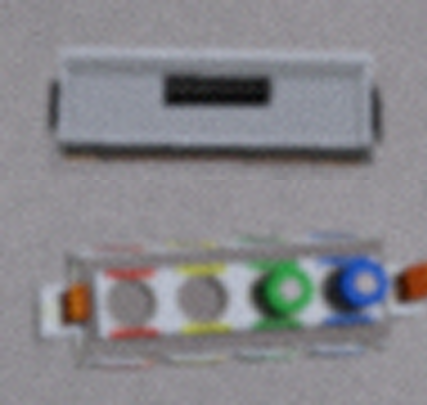

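Green and blue sit in their slots (crop (288,290) and (360,284)), and the hood hasn't moved. Next I grasp yellow.

```bash
python3 -m crank '{"travel":[[0,0.02,0.5],[0,0.02,1.1],[0,0.02,1.6],[0,0.02,1.9],[0,0.02,1.97]],"turn":[0,0,0,0,0]}'
python3 -m crank '{"travel":[[0,0,0],[0,0,0]],"turn":[0,0]}'
python3 -m crank '{"travel":[[0,0,0],[0,0,0],[0,0,0],[0,0,0],[0,0,0]],"turn":[0,0,0,0,0]}' 20 60
python3 -m crank '{"travel":[[0,0,-0.2],[0,0,-0.5],[0,0,-1],[0,0,-1.6],[0,0,-2]],"turn":[0,0,0,0,0]}'
python3 -m crank '{"travel":[[0,0,0],[0,0,0]],"turn":[0,0]}'
```

```text
clock: 29.33
tcp_pos: [0.5336, 0.3403, 0.0389]
orientation: [-0.001, 0.706, 0.708, -0.002]
wrist_force: [0.3, -0.0, -0.7]
finger_gap: 0.0552
clock: 29.5
tcp_pos: [0.5356, 0.3415, 0.0421]
orientation: [0.0, 0.706, 0.708, 0.001]
wrist_force: [0.3, -0.1, 0.8]
finger_gap: 0.0552
clock: 29.92
tcp_pos: [0.5358, 0.342, 0.0425]
orientation: [0.001, 0.706, 0.709, 0.001]
wrist_force: [0.1, -0.4, 5.9]
finger_gap: 0.0285
clock: 30.33
tcp_pos: [0.535, 0.3417, 0.1231]
orientation: [0.0, 0.706, 0.709, 0.001]
wrist_force: [0.3, 1.2, -0.1]
finger_gap: 0.0281
clock: 30.5
tcp_pos: [0.5354, 0.3419, 0.122]
orientation: [0.0, 0.706, 0.709, 0.001]
wrist_force: [-0.5, 0.4, -1.5]
finger_gap: 0.0282
```

```bash
python3 -m crank '{"travel":[[-0.5,-0.12,0],[-1.2,-0.28,0],[-1.9,-0.44,0],[-2.6,-0.6,0],[-3.3,-0.76,0]],"turn":[0,0,0,0,0]}'
python3 -m crank '{"travel":[[-0.7,-0.16,0],[-1.4,-0.32,0],[-2.1,-0.49,0],[-2.8,-0.65,0],[-3.5,-0.81,0]],"turn":[0,0,0,0,0]}'
python3 -m crank '{"travel":[[-0.6,-0.14,0],[-1.1,-0.26,0],[-1.27,-0.3,0],[-1.27,-0.3,0],[-1.27,-0.3,0]],"turn":[0,0,0,0,0]}'
python3 -m crank '{"travel":[[0,0,0.3],[0,0,0.6],[0,0,0.9],[0,0,1],[0,0,1]],"turn":[0,0,0,0,0]}'
python3 -m crank '{"travel":[[0,0,0],[0,0,0]],"turn":[0,0]}'
```

```text
clock: 30.92
tcp_pos: [0.503, 0.2081, 0.119]
orientation: [-0.001, 0.705, 0.709, -0.001]
wrist_force: [0.8, -0.4, -1.0]
finger_gap: 0.0283
clock: 31.33
tcp_pos: [0.4712, 0.0682, 0.1193]
orientation: [-0.001, 0.706, 0.709, -0.001]
wrist_force: [0.1, 0.4, -1.0]
finger_gap: 0.0283
clock: 31.75
tcp_pos: [0.4607, 0.0187, 0.1202]
orientation: [-0.001, 0.706, 0.708, -0.0]
wrist_force: [-0.4, 1.1, -0.2]
finger_gap: 0.0281
clock: 32.17
tcp_pos: [0.4602, 0.0197, 0.0796]
orientation: [-0.001, 0.705, 0.709, -0.001]
wrist_force: [0.2, 0.2, -0.6]
finger_gap: 0.0284
clock: 32.33
tcp_pos: [0.4618, 0.0189, 0.0814]
orientation: [0.0, 0.705, 0.709, 0.0]
wrist_force: [-0.2, -0.1, -0.8]
finger_gap: 0.0283
```

Same offset as green, so I use the same press: 0.27 + 0.04 + 0.04.

```bash
python3 -m crank '{"travel":[[0,0,0.08],[0,0,0.15],[0,0,0.2],[0,0,0.25],[0,0,0.27]],"turn":[0,0,0,0,0]}'
python3 -m crank '{"travel":[[0,0,0.02],[0,0,0.04],[0,0,0.04],[0,0,0.04],[0,0,0.04]],"turn":[0,0,0,0,0]}'
python3 -m crank '{"travel":[[0,0,0.02],[0,0,0.03],[0,0,0.03],[0,0,0.03],[0,0,0.03]],"turn":[0,0,0,0,0]}'
```

```text
clock: 32.75
tcp_pos: [0.4624, 0.0184, 0.071]
orientation: [0.001, 0.706, 0.709, 0.001]
wrist_force: [-1.5, 0.6, 9.2]
finger_gap: 0.0282
clock: 33.17
tcp_pos: [0.4625, 0.0184, 0.0704]
orientation: [0.001, 0.706, 0.708, 0.001]
wrist_force: [-2.8, 1.2, 13.6]
finger_gap: 0.0285
clock: 33.58
tcp_pos: [0.4625, 0.0184, 0.0702]
orientation: [0.001, 0.706, 0.709, 0.001]
wrist_force: [-6.1, 2.5, 24.2]
finger_gap: 0.0279
```

```bash
for i in 1 2 3 4 5 6 7 8; do python3 -m crank '{"travel":[[0,0,0],[0,0,0],[0,0,0],[0,0,0],[0,0,0]],"turn":[0,0,0,0,0]}'|egrep "cl|pos|force|gap"; done
```

```text
clock: 34.0
tcp_pos: [0.4625, 0.0184, 0.0702]
wrist_force: [-5.9, 1.4, 25.1]
finger_gap: 0.0283
clock: 34.42
tcp_pos: [0.4625, 0.0184, 0.0702]
wrist_force: [-5.4, 1.7, 24.8]
finger_gap: 0.0282
clock: 34.83
tcp_pos: [0.4625, 0.0184, 0.0702]
wrist_force: [-6.3, 1.8, 24.6]
finger_gap: 0.0282
clock: 35.25
tcp_pos: [0.4625, 0.0184, 0.0702]
wrist_force: [-7.0, 1.4, 25.1]
finger_gap: 0.0283
clock: 35.67
tcp_pos: [0.4625, 0.0184, 0.0702]
wrist_force: [-5.9, 1.9, 25.0]
finger_gap: 0.0284
clock: 36.08
tcp_pos: [0.4626, 0.0184, 0.0702]
wrist_force: [-5.7, 1.5, 23.7]
finger_gap: 0.0284
clock: 36.5
tcp_pos: [0.4625, 0.0184, 0.0702]
wrist_force: [-5.4, 1.6, 25.0]
finger_gap: 0.0286
clock: 36.92
tcp_pos: [0.4625, 0.0184, 0.0702]
wrist_force: [-5.4, 1.2, 24.9]
finger_gap: 0.028
```

```bash
python3 -m crank '{"travel":[[0,0,-0.2],[0,0,-0.6],[0,0,-1.1],[0,0,-1.5],[0,0,-1.8]],"turn":[0,0,0,0,0]}'
python3 -m crank '{"travel":[[-0.5,0.09,0],[-1.2,0.22,0],[-1.9,0.35,0],[-2.6,0.48,0],[-3.2,0.59,0]],"turn":[0,0,0,0,0]}'
python3 -m crank '{"travel":[[-0.7,0.13,0],[-1.4,0.26,0],[-2.1,0.39,0],[-2.8,0.51,0],[-3.34,0.61,0]],"turn":[0,0,0,0,0]}'
python3 -m crank '{"travel":[[0,0,0],[0,0,0.2],[0,0,0.5],[0,0,0.9],[0,0,1.25]],"turn":[0,0,0,0,0]}'
python3 -m crank '{"travel":[[0,0,0],[0,0,0],[0,0,0]],"turn":[0,0,0]}'
```

```text
clock: 37.33
tcp_pos: [0.4615, 0.0183, 0.1406]
orientation: [0.0, 0.706, 0.708, 0.0]
wrist_force: [0.4, 0.6, -0.7]
finger_gap: 0.0286
clock: 37.75
tcp_pos: [0.4854, -0.1111, 0.1392]
orientation: [0.0, 0.706, 0.708, -0.0]
wrist_force: [0.2, 0.1, -0.4]
finger_gap: 0.0282
clock: 38.17
tcp_pos: [0.5102, -0.2453, 0.1389]
orientation: [0.0, 0.706, 0.708, -0.0]
wrist_force: [-0.2, 0.3, -1.5]
finger_gap: 0.0285
clock: 38.58
tcp_pos: [0.5095, -0.2415, 0.0879]
orientation: [-0.001, 0.705, 0.709, 0.0]
wrist_force: [-0.4, -0.2, -1.5]
finger_gap: 0.0287
clock: 38.83
tcp_pos: [0.5103, -0.2422, 0.0896]
orientation: [-0.0, 0.705, 0.709, 0.0]
wrist_force: [-0.1, 0.5, -0.4]
finger_gap: 0.0284
```

```bash
python3 -m crank '{"travel":[[-0.01,0,0.2],[-0.01,0,0.4],[-0.01,0,0.6],[-0.01,0,0.8],[-0.01,0,1]],"turn":[0,0,0,0,0]}'
python3 -m crank '{"travel":[[0,0,0.05],[0,0,0.1],[0,0,0.13],[0,0,0.15],[0,0,0.15]],"turn":[0,0,0,0,0]}'
```

```text
clock: 39.25
tcp_pos: [0.5109, -0.2436, 0.0487]
orientation: [0.001, 0.706, 0.709, 0.0]
wrist_force: [1.2, -0.7, -0.1]
finger_gap: 0.0284
clock: 39.67
tcp_pos: [0.511, -0.2438, 0.0464]
orientation: [0.001, 0.706, 0.709, 0.0]
wrist_force: [-5.0, 3.3, 22.5]
finger_gap: 0.0282
```

```bash
python3 -m crank '{"travel":[[0,0,-0.1],[0,0,-0.12],[0,0,-0.12],[0,0,-0.12]],"turn":[0,0,0,0]}' 55 60
python3 -m crank '{"travel":[[0,0,-0.3],[0,0,-0.9],[0,0,-1.6],[0,0,-2.2],[0,0,-2.4]],"turn":[0,0,0,0,0]}'
python3 -m crank '{"travel":[[0.6,0,0],[1.4,0,0],[2.2,0,0],[3,0,0],[3.8,0,0]],"turn":[0,0,0,0,0]}'
python3 -m crank '{"travel":[[0.8,0,0],[1.6,0,0],[2.4,0,0],[3.2,0,0],[4,0,0]],"turn":[0,0,0,0,0]}'
python3 -m crank '{"travel":[[0.8,0,0],[1.6,0,0],[2.4,0.1,0],[3.2,0.2,0],[4,0.3,0]],"turn":[0,0,0,0,0]}'
python3 -m crank '{"travel":[[0.8,0.05,0],[1.3,0.1,0],[1.68,0.11,0],[1.68,0.11,0],[1.68,0.11,0]],"turn":[0,0,0,0,0]}'
python3 -m crank '{"travel":[[0,0,0.4],[0,0,0.8],[0,0,1.2],[0,0,1.2],[0,0,1.2]],"turn":[0,0,0,0,0]}'
python3 -m crank '{"travel":[[0,0,0],[0,0,0]],"turn":[0,0]}'
```

```text
clock: 40.0
tcp_pos: [0.5099, -0.2432, 0.0475]
orientation: [-0.001, 0.706, 0.708, -0.0]
wrist_force: [-0.3, 0.6, -0.6]
finger_gap: 0.0551
clock: 40.42
tcp_pos: [0.5116, -0.2443, 0.1471]
orientation: [0.002, 0.706, 0.709, 0.0]
wrist_force: [1.2, -0.6, -0.6]
finger_gap: 0.0549
clock: 40.83
tcp_pos: [0.5088, -0.09, 0.1428]
orientation: [-0.001, 0.706, 0.708, -0.0]
wrist_force: [0.4, 0.6, -0.8]
finger_gap: 0.0556
clock: 41.25
tcp_pos: [0.5082, 0.0701, 0.1429]
orientation: [-0.001, 0.706, 0.708, -0.001]
wrist_force: [0.3, 0.5, 0.2]
finger_gap: 0.0552
clock: 41.67
tcp_pos: [0.5197, 0.2301, 0.1428]
orientation: [-0.0, 0.706, 0.709, -0.001]
wrist_force: [0.1, -0.7, 0.6]
finger_gap: 0.0549
clock: 42.08
tcp_pos: [0.5239, 0.2959, 0.143]
orientation: [-0.0, 0.705, 0.709, -0.001]
wrist_force: [-0.6, -0.9, -1.0]
finger_gap: 0.0547
clock: 42.5
tcp_pos: [0.5237, 0.2941, 0.0953]
orientation: [-0.0, 0.706, 0.708, -0.001]
wrist_force: [-1.1, -0.5, 1.1]
finger_gap: 0.0548
clock: 42.67
tcp_pos: [0.5254, 0.2956, 0.0974]
orientation: [0.0, 0.706, 0.708, 0.001]
wrist_force: [0.2, -0.4, -0.9]
finger_gap: 0.0552
```

```bash
python3 -m crank '{"travel":[[0,0,0.4],[0,0,0.8],[0,0,1.1],[0,0,1.3],[0,0,1.38]],"turn":[0,0,0,0,0]}'
python3 -m crank '{"travel":[[0,0,0],[0,0,0]],"turn":[0,0]}'
python3 -m crank '{"travel":[[0,0,0],[0,0,0],[0,0,0],[0,0,0],[0,0,0]],"turn":[0,0,0,0,0]}' 20 60
python3 -m crank '{"travel":[[0,0,-0.2],[0,0,-0.5],[0,0,-1],[0,0,-1.6],[0,0,-2]],"turn":[0,0,0,0,0]}'
python3 -m crank '{"travel":[[0,0,0],[0,0,0]],"turn":[0,0]}'
```

```text
clock: 43.08
tcp_pos: [0.5243, 0.2957, 0.0404]
orientation: [-0.0, 0.706, 0.708, -0.0]
wrist_force: [-0.3, -0.2, 0.4]
finger_gap: 0.0545
clock: 43.25
tcp_pos: [0.5251, 0.2961, 0.0417]
orientation: [0.0, 0.706, 0.708, 0.001]
wrist_force: [0.5, -0.4, 0.1]
finger_gap: 0.0549
clock: 43.67
tcp_pos: [0.5253, 0.2963, 0.0421]
orientation: [0.0, 0.706, 0.709, 0.001]
wrist_force: [-1.0, 0.4, 6.2]
finger_gap: 0.0282
clock: 44.08
tcp_pos: [0.5248, 0.296, 0.123]
orientation: [0.0, 0.706, 0.709, 0.0]
wrist_force: [0.6, -0.3, -0.5]
finger_gap: 0.0283
clock: 44.25
tcp_pos: [0.5252, 0.2962, 0.122]
orientation: [0.0, 0.706, 0.709, 0.001]
wrist_force: [-0.5, -1.1, -0.5]
finger_gap: 0.0284
```

```bash
python3 -m crank '{"travel":[[-0.5,-0.12,0],[-1.2,-0.28,0],[-1.9,-0.44,0],[-2.7,-0.62,0],[-3.5,-0.81,0]],"turn":[0,0,0,0,0]}'
python3 -m crank '{"travel":[[-0.8,-0.18,0],[-1.6,-0.37,0],[-2.4,-0.55,0],[-3,-0.69,0],[-3.43,-0.79,0]],"turn":[0,0,0,0,0]}'
python3 -m crank '{"travel":[[0,0,0.1],[0,0,0.4],[0,0,0.8],[0,0,1],[0,0,1]],"turn":[0,0,0,0,0]}'
python3 -m crank '{"travel":[[0,0,0],[0,0,0],[0,0,0]],"turn":[0,0,0]}'
```

```text
clock: 44.67
tcp_pos: [0.491, 0.1546, 0.1192]
orientation: [-0.001, 0.705, 0.709, -0.001]
wrist_force: [0.3, -0.3, -0.9]
finger_gap: 0.028
clock: 45.08
tcp_pos: [0.4596, 0.0166, 0.1195]
orientation: [-0.001, 0.706, 0.708, -0.001]
wrist_force: [0.4, 0.5, -1.0]
finger_gap: 0.0281
clock: 45.5
tcp_pos: [0.4599, 0.0191, 0.0785]
orientation: [-0.002, 0.706, 0.709, -0.001]
wrist_force: [-0.2, -0.6, -0.4]
finger_gap: 0.0282
clock: 45.75
tcp_pos: [0.462, 0.0187, 0.0813]
orientation: [0.0, 0.705, 0.709, 0.0]
wrist_force: [0.2, -0.6, 0.4]
finger_gap: 0.0281
```

```bash
python3 -m crank '{"travel":[[0,0,0.08],[0,0,0.15],[0,0,0.2],[0,0,0.25],[0,0,0.27]],"turn":[0,0,0,0,0]}'
python3 -m crank '{"travel":[[0,0,0.02],[0,0,0.05],[0,0,0.07],[0,0,0.07],[0,0,0.07]],"turn":[0,0,0,0,0]}'
for i in 1 2 3 4 5 6 7 8; do python3 -m crank '{"travel":[[0,0,0],[0,0,0],[0,0,0],[0,0,0],[0,0,0]],"turn":[0,0,0,0,0]}'|egrep "cl|pos|force|gap"; done
```

```text
clock: 46.17
tcp_pos: [0.4626, 0.0185, 0.0708]
orientation: [0.001, 0.706, 0.709, 0.001]
wrist_force: [-0.1, 1.0, 7.7]
finger_gap: 0.0285
clock: 46.58
tcp_pos: [0.4627, 0.0184, 0.0699]
orientation: [0.001, 0.706, 0.709, 0.001]
wrist_force: [-5.0, 2.1, 21.8]
finger_gap: 0.0284
clock: 47.0
tcp_pos: [0.4628, 0.0184, 0.0699]
wrist_force: [-6.1, 0.1, 22.6]
finger_gap: 0.0285
clock: 47.42
tcp_pos: [0.4628, 0.0184, 0.0699]
wrist_force: [-5.2, 1.7, 22.4]
finger_gap: 0.0287
clock: 47.83
tcp_pos: [0.4627, 0.0184, 0.0699]
wrist_force: [-4.2, 1.8, 22.4]
finger_gap: 0.0284
clock: 48.25
tcp_pos: [0.4628, 0.0184, 0.0699]
wrist_force: [-5.2, 1.2, 22.1]
finger_gap: 0.0282
clock: 48.67
tcp_pos: [0.4628, 0.0184, 0.0699]
wrist_force: [-4.7, 0.6, 23.3]
finger_gap: 0.0283
clock: 49.08
tcp_pos: [0.4628, 0.0184, 0.0699]
wrist_force: [-4.4, 1.6, 23.0]
finger_gap: 0.0284
clock: 49.5
tcp_pos: [0.4628, 0.0184, 0.0699]
wrist_force: [-4.6, 0.7, 21.4]
finger_gap: 0.0282
clock: 49.92
tcp_pos: [0.4627, 0.0184, 0.0699]
wrist_force: [-4.2, 1.5, 21.9]
finger_gap: 0.0282
```

```bash
python3 -m crank '{"travel":[[0,0,-0.2],[0,0,-0.6],[0,0,-1.1],[0,0,-1.5],[0,0,-1.8]],"turn":[0,0,0,0,0]}'
python3 -m crank '{"travel":[[-0.5,0.1,0],[-1.1,0.23,0],[-1.7,0.35,0],[-2.3,0.48,0],[-2.9,0.6,0]],"turn":[0,0,0,0,0]}'
python3 -m crank '{"travel":[[-0.7,0.15,0],[-1.4,0.29,0],[-2,0.42,0],[-2.43,0.51,0],[-2.43,0.51,0]],"turn":[0,0,0,0,0]}'
python3 -m crank '{"travel":[[0,0,0],[0,0,0.2],[0,0,0.5],[0,0,0.9],[0,0,1.25]],"turn":[0,0,0,0,0]}'
python3 -m crank '{"travel":[[0,0,0],[0,0,0],[0,0,0]],"turn":[0,0,0]}'
```

```text
clock: 50.33
tcp_pos: [0.4619, 0.0184, 0.1405]
orientation: [0.0, 0.706, 0.709, 0.0]
wrist_force: [0.2, 0.0, -1.1]
finger_gap: 0.0284
clock: 50.75
tcp_pos: [0.486, -0.0984, 0.139]
orientation: [-0.0, 0.706, 0.709, -0.0]
wrist_force: [-0.1, 0.0, -2.0]
finger_gap: 0.0284
clock: 51.17
tcp_pos: [0.5077, -0.1979, 0.1389]
orientation: [0.001, 0.707, 0.707, -0.0]
wrist_force: [0.7, 1.0, 0.4]
finger_gap: 0.028
clock: 51.58
tcp_pos: [0.5064, -0.1928, 0.0882]
orientation: [-0.0, 0.705, 0.709, 0.0]
wrist_force: [0.2, -0.0, 0.1]
finger_gap: 0.0285
clock: 51.83
tcp_pos: [0.507, -0.1938, 0.0897]
orientation: [0.0, 0.705, 0.709, 0.0]
wrist_force: [0.1, 0.0, -1.1]
finger_gap: 0.0283
```

```bash
python3 -m crank '{"travel":[[-0.01,0,0.2],[-0.02,0,0.4],[-0.02,0,0.6],[-0.02,0,0.8],[-0.02,0,1]],"turn":[0,0,0,0,0]}'
python3 -m crank '{"travel":[[0,0,0.05],[0,0,0.1],[0,0,0.13],[0,0,0.15],[0,0,0.15]],"turn":[0,0,0,0,0]}'
```

```text
clock: 52.25
tcp_pos: [0.5071, -0.1955, 0.0485]
orientation: [0.0, 0.706, 0.708, 0.0]
wrist_force: [1.5, 0.2, 0.1]
finger_gap: 0.0283
clock: 52.67
tcp_pos: [0.5073, -0.1954, 0.046]
orientation: [0.001, 0.706, 0.709, 0.0]
wrist_force: [-4.5, 3.6, 21.4]
finger_gap: 0.0283
```

```bash
python3 -m crank '{"travel":[[0,0,-0.1],[0,0,-0.12],[0,0,-0.12],[0,0,-0.12]],"turn":[0,0,0,0]}' 55 60
python3 -m crank '{"travel":[[0,0,-0.3],[0,0,-0.9],[0,0,-1.7],[0,0,-2.5],[0,0,-3.3]],"turn":[0,0,0,0,0]}'
python3 -m crank '{"travel":[[0.8,0,-0.1],[1.6,0,-0.2],[2.4,0,-0.3],[3.2,0,-0.4],[4,0,-0.5]],"turn":[0,0,0,0,0]}'
python3 -m crank '{"travel":[[0.8,0,0],[1.6,0,0],[2.4,0,0],[3.2,0,0],[4,0,0]],"turn":[0,0,0,0,0]}'
python3 -m crank '{"travel":[[0.8,0,0],[1.6,0,0],[2.4,0,0],[2.4,0,0],[2.4,0,0]],"turn":[0,0,0,0,0]}'
python3 - <<'E'
from h import *
c=cam("top"); s=get_state(); print(s["tcp_pos"],s["orientation"].round(4))
im=c["image"]
a=cv2.resize(im[100:160,205:315],None,fx=5,fy=5,interpolation=cv2.INTER_CUBIC)
b=cv2.resize(im[155:210,305:415],None,fx=5,fy=5,interpolation=cv2.INTER_CUBIC)
cv2.imwrite("pics/t8.png",np.vstack([a,b])[:,:,::-1])
g=cv2.cvtColor(im,cv2.COLOR_RGB2GRAY)
m=np.zeros_like(g); m[115:142,245:285]=(g[115:142,245:285]<75)
n,l,st,ce=cv2.connectedComponentsWithStats(m)
i=1+st[1:,4].argmax(); r=cv2.minAreaRect(np.argwhere(l==i)[:,::-1].astype(np.float32)); print("handle",st[i],ce[i],r,onz(c,*ce[i],.092).round(4))
E
```

```text
clock: 53.0
tcp_pos: [0.5066, -0.1953, 0.0477]
orientation: [-0.0, 0.706, 0.708, -0.0]
wrist_force: [0.9, 0.0, 0.1]
finger_gap: 0.0551
clock: 53.42
tcp_pos: [0.5063, -0.1951, 0.1806]
orientation: [-0.001, 0.706, 0.708, -0.0]
wrist_force: [0.9, -1.2, 0.2]
finger_gap: 0.0552
clock: 53.83
tcp_pos: [0.5058, -0.0341, 0.1997]
orientation: [-0.0, 0.706, 0.708, -0.0]
wrist_force: [0.4, -0.1, 0.9]
finger_gap: 0.055
clock: 54.25
tcp_pos: [0.5051, 0.1261, 0.1995]
orientation: [-0.0, 0.706, 0.708, -0.0]
wrist_force: [-0.3, -0.2, -0.2]
finger_gap: 0.0551
clock: 54.67
tcp_pos: [0.5047, 0.2219, 0.1992]
orientation: [-0.0, 0.705, 0.71, -0.001]
wrist_force: [-0.0, -1.2, -0.2]
finger_gap: 0.0547
[0.50475749 0.22082137 0.19929782] [-2.000e-04  7.052e-01  7.091e-01 -8.000e-04]
handle [250 118  23   8 150] [260.62       121.26666667] ((260.98504638671875, 121.29925537109375), (22.27217674255371, 6.4918904304504395), 2.862405300140381) [0.6906 0.0236 0.092 ]
```

View pics/t8.png

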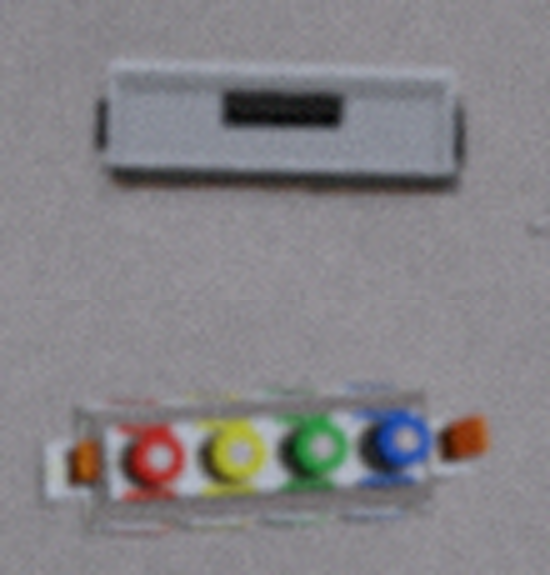

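All four cartridges are loaded. The hood has been knocked about 25 mm toward +x and turned slightly: handle at crop (282,108), tabs at (100,123) and (459,135). I'll measure it again, along with the carrier hooks.

```bash
python3 - <<'E'
from h import *
c=cam("top"); im=c["image"]; g=cv2.cvtColor(im,cv2.COLOR_RGB2GRAY)
def sub(x0,y0,x1,y1,th):
    m=np.zeros_like(g); m[y0:y1,x0:x1]=g[y0:y1,x0:x1]<th
    p=np.argwhere(m)[:,::-1]; return p.mean(0),len(p),p.min(0),p.max(0)
T=[]
for b in ((221,115,230,132),(293,118,300,136)):
    p=sub(*b,80); w=onz(c,*p[0],.030); T.append(w); print("tab",p,w.round(4))
d=T[0]-T[1]; print("mid",((T[0]+T[1])/2).round(4),"len",np.hypot(*d[:2]),"yaw",-np.arctan2(d[0],d[1]))
# handle top edge (far edge, z=.092): topmost dark row per column, subpixel by threshold
top=[];
for u in range(252,271):
    col=g[112:126,u].astype(float); k=np.where(col<95)[0][0]; v=112+k-(95-col[k])/(col[k-1]-col[k]); top.append((u,v))
W=np.array([onz(c,u,v,.092) for u,v in top]); f=np.polyfit(W[:,1],W[:,0],1); print("far edge slope",f[0],"yaw",-np.arctan(f[0]),"x at y=.023",np.polyval(f,.023),"-> centre",np.polyval(f,.023)-.007)
m=[u for u in range(240,285) if (g[117:125,u]<75).sum()>3]; print(m[0],m[-1],onz(c,m[0]-.5,121,.092),onz(c,m[-1]+.5,121.5,.092))
s=cam("side"); hs=blobs(s,[5,140,90],[20,255,255],(230,130,270,190),5)
for ce,ar,st in hs: print("hookside",ce,ar,st)
for ce,ar,st in blobs(c,[5,140,90],[20,255,255],(305,165,410,205),5): print("hook",ce,ar,st,onz(c,*ce,.08).round(4))
E
```

```text
tab (array([224.71428571, 125.07142857]), 14, array([224, 120]), array([225, 129])) [0.6933 0.1302 0.03  ]
tab (array([296.        , 128.92857143]), 14, array([293, 124]), array([297, 135])) [ 0.6831 -0.0848  0.03  ]
mid [0.6882 0.0227 0.03  ] len 0.21530983623518973 yaw -0.04752232203703253
far edge slope 0.018812427910856015 yaw -0.018810209095898204 x at y=.023 0.7019359706403964 -> centre 0.6949359706403964
250 272 [0.69110411 0.05561894 0.092     ] [ 0.69015114 -0.01060064  0.092     ]
hookside [247.6 139.1] 11 [246 138   4   3]
hookside [246.8 174. ] 21 [245 171   4   7]
hook [398.3 181.9] 41 [395 179   7   7] [ 0.518  -0.3762  0.08  ]
hook [322.  186.9] 32 [320 183   5   8] [ 0.5026 -0.154   0.08  ]
```

Hood centre is about (0.692, 0.0225) with yaw about -0.035. The tool's current psi is about +0.004. I'll move above the handle.

```bash
python3 -m crank '{"travel":[[-0.4,0.4,0],[-0.9,0.85,0],[-1.5,1.4,0],[-2.1,1.97,0],[-2.7,2.53,0]],"turn":[0,0,0,0,0]}'
python3 -m crank '{"travel":[[-0.6,0.56,0],[-1.2,1.13,0],[-1.8,1.69,0],[-2.28,2.14,0],[-2.28,2.14,0]],"turn":[0,0.01,0.02,0.03,0.039]}'
python3 -m crank '{"travel":[[0,0,0.4],[0,0,0.9],[0,0,1.4],[0,0,1.9],[0,0,2.2]],"turn":[0,0,0,0,0]}'
python3 -m crank '{"travel":[[0,0,0],[0,0,0],[0,0,0]],"turn":[0,0,0]}'
python3 - <<'E'
from h import *
c=cam("side"); save(c,"side9.png",(165,130,245,230),5); s=get_state(); q=s["orientation"];print(s["tcp_pos"],2*np.arctan2(q[2],q[1])-np.pi/2)
E
```

```text
clock: 55.23
tcp_pos: [0.6076, 0.1102, 0.2003]
orientation: [0.0, 0.706, 0.708, 0.0]
wrist_force: [0.7, 0.3, -0.1]
finger_gap: 0.055
clock: 55.65
tcp_pos: [0.6954, 0.0155, 0.1988]
orientation: [0.001, 0.722, 0.692, -0.0]
wrist_force: [-0.3, 0.2, -0.1]
finger_gap: 0.0548
clock: 56.07
tcp_pos: [0.691, 0.0208, 0.1096]
orientation: [-0.001, 0.72, 0.694, -0.001]
wrist_force: [0.5, -0.5, -1.3]
finger_gap: 0.0552
clock: 56.32
tcp_pos: [0.6931, 0.0215, 0.1133]
orientation: [0.0, 0.72, 0.694, 0.0]
wrist_force: [0.2, -0.4, 0.6]
finger_gap: 0.0551
[0.69352795 0.02160475 0.11371438] -0.035738736478876376
```

View pics/side9.png

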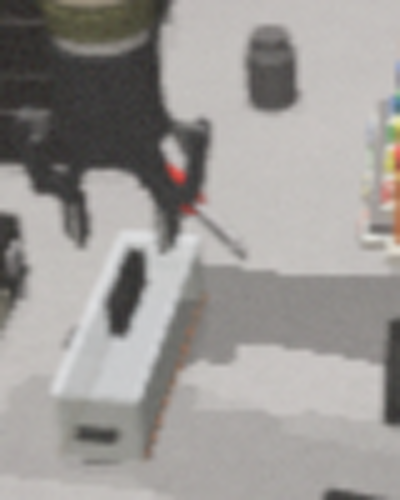

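The fingers straddle the handle bar (crop (127,290)), so I go down, grip and lift.

```bash
python3 -m crank '{"travel":[[0,0,0.3],[0,0,0.7],[0,0,1],[0,0,1.15],[0,0,1.15]],"turn":[0,0,0,0,0]}'
python3 -m crank '{"travel":[[0,0,0],[0,0,0],[0,0,0]],"turn":[0,0,0]}'
python3 -m crank '{"travel":[[0,0,0],[0,0,0],[0,0,0],[0,0,0],[0,0,0]],"turn":[0,0,0,0,0]}' 5 100
python3 -m crank '{"travel":[[0,0,-0.15],[0,0,-0.4],[0,0,-0.8],[0,0,-1.3],[0,0,-1.8]],"turn":[0,0,0,0,0]}'
python3 -m crank '{"travel":[[0,0,-0.5],[0,0,-0.9],[0,0,-1.1],[0,0,-1.1],[0,0,-1.1]],"turn":[0,0,0,0,0]}'
```

```text
clock: 56.78
tcp_pos: [0.6919, 0.0222, 0.0648]
orientation: [-0.001, 0.719, 0.695, -0.001]
wrist_force: [-0.2, 0.5, 0.1]
finger_gap: 0.0548
clock: 57.03
tcp_pos: [0.6936, 0.0221, 0.0672]
orientation: [0.001, 0.719, 0.695, 0.001]
wrist_force: [0.3, 0.4, -0.2]
finger_gap: 0.0553
clock: 57.45
tcp_pos: [0.6931, 0.0222, 0.0664]
orientation: [0.0, 0.719, 0.695, 0.0]
wrist_force: [0.7, -0.5, 1.2]
finger_gap: 0.012
clock: 57.87
tcp_pos: [0.6922, 0.0222, 0.139]
orientation: [-0.001, 0.719, 0.695, -0.0]
wrist_force: [1.0, -0.0, -2.0]
finger_gap: 0.0121
clock: 58.28
tcp_pos: [0.6929, 0.0222, 0.1823]
orientation: [0.0, 0.719, 0.695, 0.0]
wrist_force: [-0.4, -0.5, -3.3]
finger_gap: 0.0122
```

```bash
python3 -m crank '{"travel":[[0,0,0],[0,0,0],[0,0,0],[0,0,0],[0,0,0]],"turn":[-0.03,-0.06,-0.09,-0.104,-0.104]}'
python3 -m crank '{"travel":[[-0.3,-0.22,0],[-0.8,-0.58,0],[-1.3,-0.94,0],[-1.9,-1.37,0],[-2.5,-1.8,0]],"turn":[0,0,0,0,0]}'
python3 -m crank '{"travel":[[-0.6,-0.43,0],[-1.2,-0.86,0],[-1.8,-1.3,0],[-2.4,-1.73,0],[-3,-2.16,0]],"turn":[0,0,0,0,0]}'
python3 -m crank '{"travel":[[-0.5,-0.36,0],[-0.9,-0.65,0],[-1.2,-0.86,0],[-1.45,-1.05,0],[-1.45,-1.05,0]],"turn":[0,0,0,0,0]}'
python3 -m crank '{"travel":[[0,0,0],[0,0,0],[0,0,0]],"turn":[0,0,0]}'
python3 - <<'E'
from h import *
s=get_state(); q=s["orientation"];print(s["tcp_pos"],2*np.arctan2(q[2],q[1])-np.pi/2)
c=cam("side"); a=cv2.resize(c["image"][100:190,205:295],None,fx=5,fy=5,interpolation=cv2.INTER_CUBIC)
t=cam("top"); b=cv2.resize(t["image"][150:215,300:420][:,:],None,fx=3.75,fy=3.75,interpolation=cv2.INTER_CUBIC)
b=b[:, :450]; cv2.imwrite("pics/h10.png",np.vstack([a[:340],b])[:,:,::-1])
E
```

```text
clock: 58.7
tcp_pos: [0.692, 0.0222, 0.1804]
orientation: [-0.001, 0.682, 0.731, -0.001]
wrist_force: [-1.0, -0.3, -1.7]
finger_gap: 0.0126
clock: 59.12
tcp_pos: [0.6269, -0.083, 0.1812]
orientation: [-0.001, 0.682, 0.731, -0.0]
wrist_force: [0.6, -0.1, -1.9]
finger_gap: 0.0122
clock: 59.53
tcp_pos: [0.5487, -0.2091, 0.1815]
orientation: [-0.0, 0.683, 0.731, -0.0]
wrist_force: [0.9, -1.0, -1.8]
finger_gap: 0.0121
clock: 59.95
tcp_pos: [0.5107, -0.2708, 0.1816]
orientation: [-0.0, 0.683, 0.73, -0.0]
wrist_force: [-0.8, 0.1, -2.1]
finger_gap: 0.0124
clock: 60.2
tcp_pos: [0.5125, -0.2682, 0.1819]
orientation: [-0.0, 0.682, 0.731, 0.0]
wrist_force: [-0.1, -0.3, -2.4]
finger_gap: 0.0119
[ 0.51246389 -0.26817244  0.18194582] 0.07000626082019212
```

View pics/h10.png

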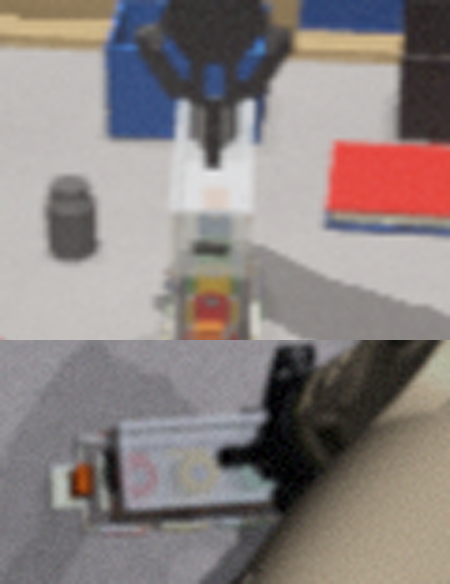

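The hood hangs over the carrier and lines up by eye. In the lower (top-view) half the left tab is at crop (112,467). I'll check the tab's pixels against the expected place.

```bash
python3 - <<'E'
from h import *
c=cam("top"); g=cv2.cvtColor(c["image"],cv2.COLOR_RGB2GRAY)
s=get_state(); rim=s["tcp_pos"][2]-.0668
cx=np.array([.5117,-.2689]); ya=np.array([-.0697,.9976]); xa=np.array([.9976,.0697])
for y in (.102,.110): print("tab expected px",y,px(c,[*(cx+y*ya),rim+.032]).round(1))
for x in (-.031,.031): print("roof edge expected at y=.06",px(c,[*(cx+.06*ya+x*xa),rim+.06]).round(1))
print(g[170:200,322:338:1][::2])
print("col", g[160:205,345])
E
```

```text
tab expected px 0.102 [330.8 183.9]
tab expected px 0.11 [327.9 184.1]
roof edge expected at y=.06 [349.2 193.3]
roof edge expected at y=.06 [347.3 170.3]
[[116 124 126 129 127 121 124 128 129 124 119 127 125 126 123 128]
 [123 123 124 122 121 122 122 119 112 125 148 158 163 156 160 161]
 [130 128 131 125 122 108  96  81  74  92 133 140 134 135 139 137]
 [137 146 149 145 144 129  98  80  76  98 147 164 163 154 154 156]
 [109 103 102 110 104  92  70  59  60  93 138 160 160 150 147 145]
 [116 101 104 108 109  83  38  25  39  73 123 149 146 143 137 139]
 [105  93  97 108 129 105  51  27  36  66 114 142 144 138 133 135]
 [ 87  66  71  92 117  94  48  28  22  46 104 146 148 142 141 143]
 [ 93  72  72  90 105  90  47  26  25  46  93 138 152 149 147 151]
 [ 91  67  68  86 106 104  74  35  20  43  85 133 155 147 143 139]
 [ 69  57  62  83 118 139 102  66  42  43  77 129 144 139 138 137]
 [106  79  72  86 111 145 129  85  67  55  81 120 143 143 142 149]
 [139 120  88  82 100 129 137  97  65  54  72 106 129 150 147 146]
 [129 115  87  88  91  91  84  66  53  50  49  51  60  59  58  55]
 [111 101  95  91  96  97  93  78  74  66  68  67  72  71  74  72]]
col [136 127 129 128 121 125 123 126 120 124 136 159 155 140 137 159 158 151
 145 150 154 154 146 149 142 142 140 141 147 146 148 156 166 154 114  70
  36  52 104 136 127 123 134 134 132]
```

The tab and roof edges match the expected pixels to within about 0.5 px (≈1.5 mm). I'll lower it.

```bash
python3 -m crank '{"travel":[[0,0,0.2],[0,0,0.5],[0,0,0.8],[0,0,1.1],[0,0,1.3]],"turn":[0,0,0,0,0]}'
python3 -m crank '{"travel":[[0,0,0.05],[0,0,0.1],[0,0,0.15],[0,0,0.2],[0,0,0.25]],"turn":[0,0,0,0,0]}'
python3 -m crank '{"travel":[[0,0,0.05],[0,0,0.1],[0,0,0.15],[0,0,0.2],[0,0,0.25]],"turn":[0,0,0,0,0]}'
python3 -m crank '{"travel":[[0,0,0.05],[0,0,0.1],[0,0,0.15],[0,0,0.2],[0,0,0.2]],"turn":[0,0,0,0,0]}'
```

```text
clock: 60.77
tcp_pos: [0.5116, -0.2683, 0.1283]
orientation: [-0.001, 0.682, 0.731, -0.0]
wrist_force: [-0.3, -0.0, -1.8]
finger_gap: 0.0121
clock: 61.18
tcp_pos: [0.5125, -0.2693, 0.1205]
orientation: [0.001, 0.682, 0.731, 0.0]
wrist_force: [0.3, -0.5, -2.4]
finger_gap: 0.0123
clock: 61.6
tcp_pos: [0.5125, -0.2693, 0.1106]
orientation: [0.001, 0.682, 0.731, 0.0]
wrist_force: [-0.4, 0.1, 4.4]
finger_gap: 0.0121
clock: 62.02
tcp_pos: [0.5132, -0.2698, 0.1039]
orientation: [0.002, 0.682, 0.731, 0.0]
wrist_force: [-0.5, 1.1, 8.9]
finger_gap: 0.0118
```

```bash
python3 -m crank '{"travel":[[0,0,0.05],[0,0,0.1],[0,0,0.15],[0,0,0.2],[0,0,0.2]],"turn":[0,0,0,0,0]}'
python3 -m crank '{"travel":[[0,0,0.05],[0,0,0.1],[0,0,0.15],[0,0,0.2],[0,0,0.2]],"turn":[0,0,0,0,0]}'
```

```text
clock: 62.43
tcp_pos: [0.5146, -0.2709, 0.1016]
orientation: [0.005, 0.682, 0.731, 0.0]
wrist_force: [-8.1, 7.7, 39.4]
finger_gap: 0.0126
clock: 62.85
tcp_pos: [0.5131, -0.2691, 0.0881]
orientation: [0.001, 0.682, 0.731, 0.001]
wrist_force: [-0.5, 3.8, 16.5]
finger_gap: 0.0121
```

```bash
python3 -m crank '{"travel":[[0,0,0.03],[0,0,0.06],[0,0,0.06],[0,0,0.06],[0,0,0.06]],"turn":[0,0,0,0,0]}'
python3 -m crank '{"travel":[[0,0,0],[0,0,0],[0,0,0]],"turn":[0,0,0]}'
```

```text
clock: 63.27
tcp_pos: [0.5132, -0.2691, 0.0881]
orientation: [0.002, 0.682, 0.731, 0.001]
wrist_force: [-5.0, 8.3, 32.5]
finger_gap: 0.0124
clock: 63.52
tcp_pos: [0.5132, -0.2691, 0.0881]
orientation: [0.002, 0.682, 0.731, 0.001]
wrist_force: [-5.7, 7.3, 32.5]
finger_gap: 0.0124
```

It hit a hard stop at home height: rim about 21.5 mm against 22 nominal. I'll ease off, release, retreat and look.

```bash
python3 -m crank '{"travel":[[0,0,-0.08],[0,0,-0.1],[0,0,-0.1]],"turn":[0,0,0]}'
python3 -m crank '{"travel":[[0,0,0],[0,0,0],[0,0,0],[0,0,0]],"turn":[0,0,0,0]}' 50
python3 -m crank '{"travel":[[0,0,-0.3],[0,0,-0.9],[0,0,-1.6],[0,0,-2.2],[0,0,-2.8]],"turn":[0,0,0,0,0]}'
python3 -m crank '{"travel":[[0.8,0,0],[1.6,0,0],[2.4,0,0],[3.2,0,0],[4,0,0]],"turn":[0,0,0,0,0]}'
python3 -m crank '{"travel":[[0.8,0,0],[1.6,0,0],[2.4,0,0],[3.2,0,0],[4,0,0]],"turn":[0,0,0,0,0]}'
python3 -m crank '{"travel":[[0.8,0,0],[1.6,0,0],[1.6,0,0],[1.6,0,0]],"turn":[0,0,0,0]}'
python3 - <<'E'
from h import *
s=cam("side"); t=cam("top"); 
a=cv2.resize(s["image"][130:190,220:280],None,fx=7,fy=7,interpolation=cv2.INTER_CUBIC)
b=cv2.resize(t["image"][155:210,305:415],None,fx=420/110,fy=420/110,interpolation=cv2.INTER_CUBIC)
cv2.imwrite("pics/f11.png",np.hstack([a,np.pad(b,((0,420-b.shape[0]),(0,0),(0,0)))])[:,:360+420,::-1])
save(t,"f12.png",s=1.5)
for ce,ar,st in blobs(t,[5,140,90],[20,255,255],(305,165,410,205),5): print("hook",ce,ar,st)
cx=np.array([.5117,-.2689]); ya=np.array([-.0697,.9976]); xa=np.array([.9976,.0697])
for z in (.114,.12):
  for y in (-.035,.035): print("handle end px if rim at",z-.092,px(s,[*(cx+y*ya),z]).round(1),px(t,[*(cx+y*ya),z]).round(1))
for z in (.082,.088):
  for y in (-.102,.102): print("roof end side px",z,px(s,[*(cx+y*ya),z]).round(1))
g=cv2.cvtColor(s["image"],cv2.COLOR_RGB2GRAY); print([ (v,int(g[v,246])) for v in range(120,186,1)])
E
```

```text
clock: 63.77
tcp_pos: [0.5125, -0.2691, 0.0882]
orientation: [0.0, 0.682, 0.731, 0.0]
wrist_force: [-1.0, 2.8, 11.6]
finger_gap: 0.0121
clock: 64.1
tcp_pos: [0.5116, -0.2687, 0.0866]
orientation: [-0.001, 0.682, 0.731, -0.0]
wrist_force: [0.4, -0.0, 0.1]
finger_gap: 0.0499
clock: 64.52
tcp_pos: [0.5118, -0.2689, 0.2003]
orientation: [-0.0, 0.682, 0.731, -0.0]
wrist_force: [-0.9, -0.7, 0.1]
finger_gap: 0.0502
clock: 64.93
tcp_pos: [0.5005, -0.1081, 0.1992]
orientation: [-0.0, 0.683, 0.731, -0.0]
wrist_force: [0.4, 0.3, 0.6]
finger_gap: 0.0502
clock: 65.35
tcp_pos: [0.4895, 0.0517, 0.1993]
orientation: [-0.0, 0.682, 0.731, -0.0]
wrist_force: [0.0, 0.5, 0.7]
finger_gap: 0.0502
clock: 65.68
tcp_pos: [0.4851, 0.1155, 0.1993]
orientation: [-0.0, 0.681, 0.732, -0.0]
wrist_force: [-0.3, 0.3, 0.3]
finger_gap: 0.0502
hook [399.4 181.8] 26 [398 179   4   7]
hook [321.8 186.8] 29 [320 183   5   8]
handle end px if rim at 0.022000000000000006 [247.4 139. ] [376.9 181.9]
handle end px if rim at 0.022000000000000006 [247.  147.1] [352.3 183.5]
handle end px if rim at 0.027999999999999997 [247.4 137
[... 298 characters left out ...]
 (125, 89), (126, 84), (127, 81), (128, 79), (129, 86), (130, 91), (131, 130), (132, 140), (133, 138), (134, 78), (135, 67), (136, 62), (137, 60), (138, 62), (139, 60), (140, 60), (141, 61), (142, 62), (143, 62), (144, 62), (145, 63), (146, 63), (147, 62), (148, 58), (149, 61), (150, 61), (151, 60), (152, 62), (153, 61), (154, 64), (155, 59), (156, 62), (157, 60), (158, 61), (159, 88), (160, 161), (161, 194), (162, 185), (163, 176), (164, 169), (165, 163), (166, 121), (167, 117), (168, 124), (169, 125), (170, 126), (171, 125), (172, 126), (173, 127), (174, 127), (175, 127), (176, 128), (177, 128), (178, 141), (179, 191), (180, 203), (181, 166), (182, 160), (183, 164), (184, 189), (185, 192)]
```

View pics/f11.png

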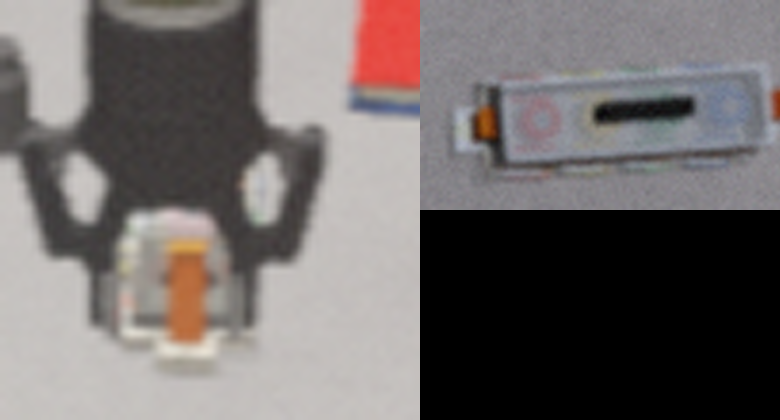

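View pics/f12.png

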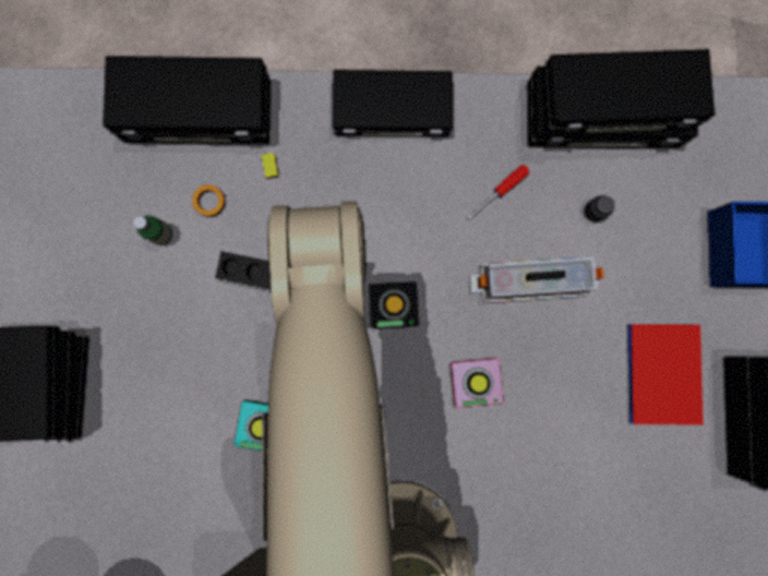

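Top view: the hood sits level and square over the carrier and its handle lies between px 350.8 and 376.5 (expected 352–377 at home height). Both hooks' outer edges are where they were at the start, and the bystanders haven't moved. The arm blocks the side view, so I'll step aside for one last numeric check of the far end.

```bash
python3 -m crank '{"travel":[[0,-0.6,0],[0,-1.2,0],[0,-1.8,0],[0,-2.4,0],[0,-2.9,0]],"turn":[0,0,0,0,0]}'
python3 -m crank '{"travel":[[0,0,0],[0,0,0],[0,0,0]],"turn":[0,0,0]}'
python3 - <<'E'
from h import *
s=cam("side"); save(s,"f13.png",(215,115,285,190),7)
cx=np.array([.5117,-.2689]); ya=np.array([-.0697,.9976]); xa=np.array([.9976,.0697])
for z in (.082,.095):
  for y in (-.102,.102): print("roof corners",z,y,[px(s,[*(cx+y*ya+x*xa),z]).round(1).tolist() for x in (-.031,.031)])
for y in (-.035,.035): print("handle top",y,px(s,[*(cx+y*ya),.114]).round(1))
print("hook tops",[px(s,[*(cx+y*ya),.08]).round(1).tolist() for y in (-.113,.113)])
for ce,ar,st in blobs(s,[5,140,90],[20,255,255],(230,115,270,190),4): print("hook",ce,ar,st)
E
```

```text
clock: 66.2
tcp_pos: [0.3684, 0.1047, 0.1994]
orientation: [-0.0, 0.683, 0.73, -0.0]
wrist_force: [0.9, 0.8, 0.8]
finger_gap: 0.0504
clock: 66.45
tcp_pos: [0.3709, 0.1053, 0.2]
orientation: [0.001, 0.683, 0.73, 0.001]
wrist_force: [-0.4, -0.2, -0.4]
finger_gap: 0.05
roof corners 0.082 -0.102 [[254.7, 138.3], [240.9, 138.1]]
roof corners 0.082 0.102 [[254.2, 162.4], [238.8, 162.1]]
roof corners 0.095 -0.102 [[254.8, 135.7], [240.8, 135.5]]
roof corners 0.095 0.102 [[254.2, 159.6], [238.8, 159.4]]
handle top -0.035 [247.4 139. ]
handle top 0.035 [247.  147.1]
hook tops [[247.9, 137.4], [246.4, 164.1]]
hook [246.4 170.9] 52 [244 165   5  13]
```

View pics/f13.png

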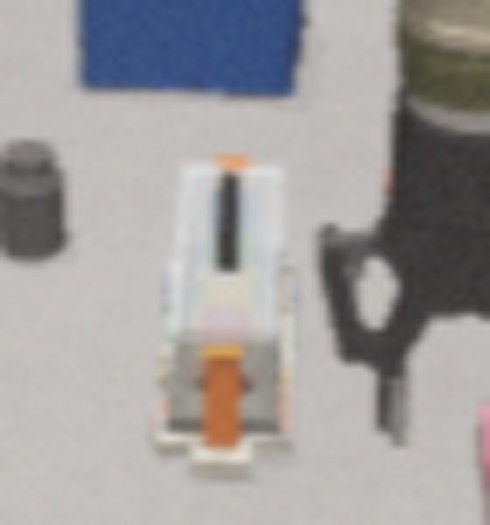

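Seen from the side, the far roof edge is at row 138.3 and the near one at 162.6. Both match the home height at both ends (138.2 and 162.3), and both hooks stand upright.

```bash
python3 -c "
from workcell import *
print(hand_in())"
```

```text
the job is handed in; nothing more can be done
None
```

The job is done and handed in at about 66 s on the robot's clock; no verdict was given.

- **Cartridges:** All four were in the rack. I took them in the order blue, green, yellow, red. Each was pressed fully down on the black tester for 3.3–3.9 s at about 20–33 N, then seated in its own slot. By calculation their undersides are within about 0.3 mm of the slot floors.
- **Hood:** It had been knocked about 25 mm aside during the run, so I measured it again before gripping it. I pushed it straight down over the carrier to a hard stop. Force peaked near 39 N just before it snapped through, well above the 10–15 N expected and close to the 40 N limit.
- **Last checks:** The rear and front roof edges matched home height in the side view. Both hooks look upright over the hood, and the bystanders I could see had not moved. The arm hid the light meter in the last overall picture. I did not tug the hood to test the latch. No grip slackening showed in the readings.

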